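# Change over the bath-salts tester stand

## Robot

A 7-joint arm with a two-finger parallel gripper is mounted at the origin on a cart in front of the work surface, level with it; the furniture and walls round the work are solid. World frame = base frame: x ahead of the robot, y to its left, z up, the work surface at z = 0. Lengths are in m, angles in degrees, forces in N, time in s.
With the tool pointing down it reaches from about 0.425 to 1.025 m from the base axis. Payload 9.4 kg.
Tool frame: the origin (TCP) lies on the mounting face of the last link; the fingertips stand manip.tip_reach ahead of it and the grasp point (between the pads) lies 167 mm ahead of it (manip.tip_reach is the distance from the TCP to the fingertips, in m); z points along the fingers, y is the line along which they close (so a half turn about z gives the same grasp; the last joint's range is limited). The gripper opens to 93 mm and grips with 3 to 60 N. Pads are 15 mm wide; open, the fingers measure 128 mm over their backs; the gripper's body (75 mm by 188 mm) begins 65 mm behind the grasp point.
Start: joints at [-74.295, 34.337, -0.143, 91.639, 0.103, 54.024, -4.572], TCP at [0.249, 0.681, 0.405] pointing down, gripper open.
Joint ranges: [-147.43, 147.43], [-19.82, 112.94], [-74.19, 73.91], [6.32, 146.72], [-59.91, 239.91], [6.04, 106.73], [-150.56, 150.56]. Speed limits (degrees/s): [127.2, 127.2, 172.46, 172.46, 180, 180, 180].

## Interface

Orientations are given as a 3x3 rotation matrix whose columns are the frame's x, y, z axes.
In Python, from bench import monitor, imaging, finish_job, manip gives the robot as it stands. The module is installed in compiled form; this text tells all that it offers.
- The arm moves only by the tool send_rows, never from a script. Its argument "targets" is a list of rows, each a list of 7 numbers: the shift along the tool's x, y, z in m, then the turn, a rotation vector about the tool's x, y, z in degrees, then the finger opening in m, from 0 to 0.093. A call has exactly 10 rows; each row shifts and turns the commanded pose from where the row before left it, along the tool's axes as they then stand; what a row does not reach is not made up. A row lasts 1/10 s, in which the tool goes at most 50 mm and 8.59 degrees, less where a joint would pass 70% of its speed; a pose out of reach is approached as far as the arm can. A call with a gripper value outside its range is refused whole. The fingers move at their own pace and stop on an object; "newtons" is the grip in N (left out, the last holds). Time passes only in rows, so rows that do not move let the fingers close, or fill a call up. It gives the time, the measured TCP pose, the force, the opening and the grip force at its end, in the units of the state.
- monitor.get_obs(): the state, without advancing time (a new reading comes with each control period).
- imaging.grab_frame(name): name is "scene" or "top"; returns a dict with "frame" (400x640x3 uint8, red, green, blue), "fx", "fy", "cx", "cy" (pixels), "extrinsics" (4x4, takes a point from camera to world coordinates). Camera axes: x right, y down, z forward; pixel columns grow to the right and rows downward; lengths in m; the calibration is good to about 2 mm. A picture is of the moment at which its call begins. There is no depth.
- finish_job(): hands the job in; it is judged then, once.
The state is a dict: "time_s": time; "qpos": joint angles; "joint_velocities": joint speeds; "joint_efforts": joint torques, N m; "tool_pos": TCP position; "orientation": TCP orientation; "wrist_force": force on the tool from outside, world axes, zero at the start; "moment": the same for the moment, N m; "grip_width": finger opening in m; "grasp_force": force on a finger pad.
Only numpy, scipy, OpenCV 4.12 (cv2) and the standard library are available. Lean on these libraries where they do the work, as an engineer would, in place of code of your own. Each camera call takes 0.05 s, during which the arm holds its last target. There are 200 camera calls.

## Task

The holly candle on the tester stand is sold out: unlock it from its dock (press down, quarter turn anticlockwise) and stand it upright in the wooden returns tray. Lock every bath-salts tester jar that is out on the counter into a dock of the stand, each pressed in against its spring and turned a quarter turn clockwise until it springs up into its lock, and slide the show card along the counter, pressing on its top and never picking it up, until its edge is fully home, square and centred, in the slot under the lip at the stand's left end. Do not tip the candle over, and leave the bell, the price block and the cream pots where they are.

Things in the scene. Friction and masses are not known exactly. Their poses are not given: they have to be found in the camera images.
- jar_1: Loose tester (may be absent): glass jar of pink bath salts with steel lid, glass 48 mm across, 70 mm high, fixed on a locking foot; 97 mm in all, 0.2 kg. Origin: centre of the glass's underside, 27 mm above the foot's underside; z up. The lid's thin tab points to -x, its hinge to +x (each 29 mm out), so grip the glass along y, 30 to 48 mm above the origin
- jar_2: Loose tester (may be absent): glass jar of pink bath salts with steel lid, glass 48 mm across, 70 mm high, fixed on a locking foot; 97 mm in all, 0.2 kg. Origin: centre of the glass's underside, 27 mm above the foot's underside; z up. The lid's thin tab points to -x, its hinge to +x (each 29 mm out), so grip the glass along y, 30 to 48 mm above the origin
- jar_3: Loose tester (may be absent): glass jar of pink bath salts with steel lid, glass 48 mm across, 70 mm high, fixed on a locking foot; 97 mm in all, 0.2 kg. Origin: centre of the glass's underside, 27 mm above the foot's underside; z up. The lid's thin tab points to -x, its hinge to +x (each 29 mm out), so grip the glass along y, 30 to 48 mm above the origin
- jar_1_base (a point): Centre of the underside of jar_1's foot: a round black plug 40 mm across, 27 mm high, with two bright metal lugs on opposite sides along the y axis, 60 mm over their tips, each 11 mm wide and 6 mm thick, 4 to 10 mm above the underside; half a turn makes no difference
- jar_2_base (a point): Centre of the underside of jar_2's foot: a round black plug 40 mm across, 27 mm high, with two bright metal lugs on opposite sides along the y axis, 60 mm over their tips, each 11 mm wide and 6 mm thick, 4 to 10 mm above the underside; half a turn makes no difference
- jar_3_base (a point): Centre of the underside of jar_3's foot: a round black plug 40 mm across, 27 mm high, with two bright metal lugs on opposite sides along the y axis, 60 mm over their tips, each 11 mm wide and 6 mm thick, 4 to 10 mm above the underside; half a turn makes no difference
- candle: Loose sold-out tester: rose candle in a round glass painted with holly, 62 mm across, 76 mm high, fixed on a locking foot, locked in one of the docks at the start; 0.23 kg. Origin: centre of the glass's underside, 27 mm above the foot's underside; z up. Grip across the glass, high up (50 to 62 mm above the origin), at any yaw
- candle_base (a point): Centre of the underside of the candle's foot: a round black plug 40 mm across, 27 mm high, with two bright metal lugs on opposite sides along the y axis, 60 mm over their tips, each 11 mm wide and 6 mm thick, 4 to 10 mm above the underside; half a turn makes no difference
- stand: Fixed wooden tester stand along y: y from -160 to +178 mm, 104 mm deep (x +-52 mm), 34 mm high, three docks 110 mm apart along y, flush in its top. Origin: under the middle dock's centre, on the counter; front is -x. Its left (+y) end is a lip that overhangs the card slot: 12 mm high, 24 mm deep (y from 154 to 178 mm), open at front and back. The counter's front edge is at x = 0.38 m
- card_stop (a point): Middle of the back wall of the card slot, at counter height (stand frame: y = 154 mm); axes as the stand's
- dock_1: Spring bayonet dock, a black 78 mm square in the stand; all three alike. Origin: its centre, 8 mm above the counter; top 26 mm above the origin; axes as the stand's. Bore 45 mm across with a bevelled rim; two entry slots for the lugs (white dots) in line with the x axis, 71 mm over their ends. Floor 3 mm above the origin
- dock_2: As dock_1. To lock: enter with the lugs along x, press the foot's underside down to 4 to 6 mm above the origin (lugs pass under the roof below 7 mm; 7 to 9 N), turn a quarter turn clockwise seen from above (a stop ends it a few degrees past 90) so that the lugs lie along y (red dots), let go: the spring lifts it into a notch, underside 10 mm above the origin, locked
- dock_3: As dock_1. To unlock: press the foot down from 10 to 4 to 6 mm above the origin, turn a quarter turn anticlockwise until the lugs lie along x, lift straight out. A foot merely dropped in rests on the plunger, its underside 12 to 14 mm above the origin, and can be lifted out again
- plunger_1 (a joint): Sprung steel plunger in the bore of dock_1, in m pressed: 0 free (its top 16 mm above the dock's origin), 0.006 under a locked foot, 0.013 fully down; 0.7 N per mm
- plunger_2 (a joint): Sprung steel plunger in the bore of dock_2, in m pressed: 0 free (its top 16 mm above the dock's origin), 0.006 under a locked foot, 0.013 fully down; 0.7 N per mm
- plunger_3 (a joint): Sprung steel plunger in the bore of dock_3, in m pressed: 0 free (its top 16 mm above the dock's origin), 0.006 under a locked foot, 0.013 fully down; 0.7 N per mm
- card: Loose show card with a winter landscape, flat on the counter: 140 mm (x) by 133 mm (y), about 2 mm thick, 0.15 kg. Origin: centre of its underside. It slides easily on the stone: press on its top with shut fingers, 5 to 20 N, and drag (off centre it swings). Home: its -y edge against the slot's back wall (its centre 66 mm from card_stop along +y), centred on the stand's depth, x along the stand's x
- tray: Fixed shallow wooden returns tray, empty, 130 x 130 mm outside, 28 mm high, walls and floor 6 mm. Origin: centre of its underside. Behind it stands a fixed slatted crate of cards (x beyond 0.57 m, y 0.17 to 0.48 m, 110 mm high), and right of the stand a fixed basket, 110 mm high (y beyond -0.42 m), its handle 300 mm: carry things over or round them
- bell: Bystander: white service bell on a black base, 85 mm across, 59 mm high. Origin: centre of its underside
- price: Bystander: small wooden price block with a card, 20x55x39 mm. Origin: centre of its underside
- cream_1: Bystander: white and red cream pot, 63 mm across, 34 mm high. Origin: centre of its underside
- cream_2: Bystander: white cream pot with a tan lid, 65 mm across, 29 mm high. Origin: centre of its underside

How it is judged (in metres and radians):
At the end, for the whole second after the job is handed in: Each jar present locked in a dock: foot within 5 mm of its axis, underside 7-12.5 mm above its origin, lugs along dock y within 0.2 rad. Candle upright on the tray floor within 45 mm of its middle. Card flat, centre 56-77 mm from card_stop, within 20 mm sideways, square within 0.12 rad. All at rest (((horizontal distance between jar_1_base and dock_1 below 0.005 m and z of jar_1_base in the frame of dock_1 between 0.007 and 0.0125 m and angle between the y axis of jar_1 and the y axis of dock_1, either way round below 0.2 rad) or (horizontal distance between jar_1_base and dock_2 below 0.005 m and z of jar_1_base in the frame of dock_2 between 0.007 and 0.0125 m and angle between the y axis of jar_1 and the y axis of dock_2, either way round below 0.2 rad) or (horizontal distance between jar_1_base and dock_3 below 0.005 m and z of jar_1_base in the frame of dock_3 between 0.007 and 0.0125 m and angle between the y axis of jar_1 and the y axis of dock_3, either way round below 0.2 rad)) and ((horizontal distance between jar_2_base and dock_1 below 0.005 m and z of jar_2_base in the frame of dock_1 between 0.007 and 0.0125 m and angle between the y axis of jar_2 and the y axis of dock_1, either way round below 0.2 rad) or (horizontal distance between jar_2_base and dock_2 below 0.005 m and z of jar_2_base in the frame of dock_2 between 0.007 and 0.0125 m and angle between the y axis of jar_2 and the y axis of dock_2, either way round below 0.2 rad) or (horizontal distance between jar_2_base and dock_3 below 0.005 m and z of jar_2_base in the frame of dock_3 between 0.007 and 0.0125 m and angle between the y axis of jar_2 and the y axis of dock_3, either way round below 0.2 rad)) and ((horizontal distance between jar_3_base and dock_1 below 0.005 m and z of jar_3_base in the frame of dock_1 between 0.007 and 0.0125 m and angle between the y axis of jar_3 and the y axis of dock_1, either way round below 0.2 rad) or (horizontal distance between jar_3_base and dock_2 below 0.005 m and z of jar_3_base in the frame of dock_2 between 0.007 and 0.0125 m and angle between the y axis of jar_3 and the y axis of dock_2, either way round below 0.2 rad) or (horizontal distance between jar_3_base and dock_3 below 0.005 m and z of jar_3_base in the frame of dock_3 between 0.007 and 0.0125 m and angle between the y axis of jar_3 and the y axis of dock_3, either way round below 0.2 rad)) and linear speed of each of jar_1, jar_2, jar_3, candle, card below 0.02 m/s and x of candle_base in the frame of tray between -0.045 and 0.045 m and y of candle_base in the frame of tray between -0.045 and 0.045 m and z of candle_base in the frame of tray below 0.015 m and angle between candle's own z axis and vertical below 0.1 rad and y of card in the frame of card_stop between 0.056 and 0.0775 m and x of card in the frame of card_stop between -0.02 and 0.02 m and angle between the x axis of card and the x axis of stand, either way round below 0.12 rad and height (world z) of card below 0.008 m); the robot touches nothing.
It fails at once if the card is picked up off the counter (height (world z) of card above 0.04 m).
It fails at once if the candle is tipped over (angle between candle's own z axis and vertical above 0.8 rad).
It fails at once if a bystander is pushed more than 3 cm aside (distance of any of bell, price, cream_1, cream_2 from where it was at the start of the episode above 0.03 m).
Of jar_1, jar_2, jar_3 only 2 to 3 are there at a start; the rules pass over those that are not, and their reading is None.
At some moment in a run one of card may be knocked a few centimetres aside while the robot is not near it.
It also fails if it takes over 208 s, if anything falls off the work surface, if the arm or the gripper's body presses on something with over 40 N, if the wrist force passes 120 N, or if a joint passes its speed limit or range.

## Working session

There is one attempt and no reset: what is moved stays moved. The work goes in short steps, Python scripts to look and compute and a tool call to move; the robot and the scene stay as the last step left them, time stands still between calls to the robot, and variables do not carry over. Pictures are saved under pics/ and viewed, at most 14 in all, crops included, and the job is handed in when it is done.

Besides the shell and the picture viewer there is one more tool, called after "Emit:" as name(argument=value, ...) on one line, values as JSON. send_rows: Moves the arm, as the interface text tells. Its arguments: {"type":"object","properties":{"targets":{"type":"array"},"newtons":{"type":"number"}},"required":["targets"]}

```bash
mkdir -p pics; python3 - <<'E'
from bench import monitor, imaging, manip
import cv2,numpy as np
o=monitor.get_obs(); print({k:np.round(v,3).tolist() for k,v in o.items()}, manip.tip_reach)
for n in("scene","top"):
    f=imaging.grab_frame(n); cv2.imwrite(f"pics/{n}0.png",cv2.cvtColor(f["frame"],cv2.COLOR_RGB2BGR))
    print(n,f["fx"],f["fy"],f["cx"],f["cy"],np.round(f["extrinsics"],4).tolist())
E
```

```text
{'time_s': 0.0, 'qpos': [-74.293, 34.387, -0.146, 91.68, 0.102, 54.023, -4.573], 'joint_velocities': [0.012, -0.064, 0.069, 0.008, -0.009, 0.047, 0.001], 'joint_efforts': [-0.0, -76.504, 1.497, -25.236, -0.052, 0.017, 0.0], 'tool_pos': [0.249, 0.681, 0.404], 'orientation': [[-0.939, 0.344, -0.0], [0.344, 0.939, -0.002], [-0.0, -0.002, -1.0]], 'wrist_force': [0.328, 0.281, -0.475], 'moment': [-0.033, -0.027, 0.021], 'grasp_force': 0.0, 'grip_width': 0.093} 0.1861
scene 475.60113219961363 475.60113219961363 316.1386397546525 200.50663851724715 [[0.7727, -0.2667, 0.5761, -0.0782], [-0.6346, -0.3493, 0.6894, -0.837], [0.0173, -0.8983, -0.4391, 0.5804], [0.0, 0.0, 0.0, 1.0]]
top 431.1477362882415 431.1477362882415 316.97124659502396 200.99143380508434 [[0.0093, -0.9949, 0.1001, 0.5003], [-0.9998, -0.0073, 0.0199, 0.0043], [-0.0191, -0.1003, -0.9948, 1.3345], [0.0, 0.0, 0.0, 1.0]]
```

View pics/top0.png

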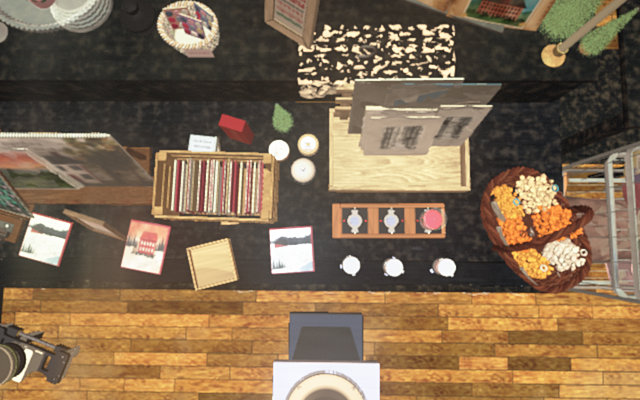

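View pics/scene0.png

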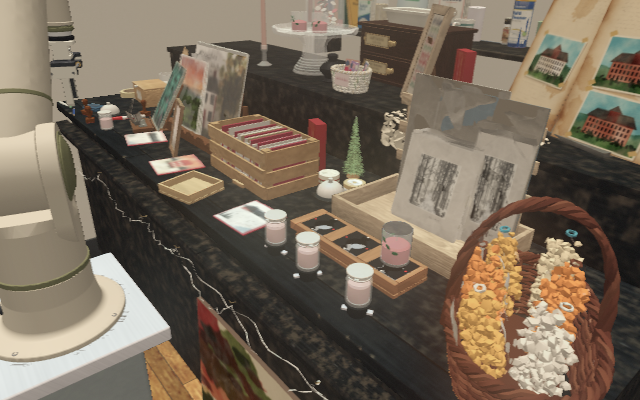

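The top view shows three jars in front at about (350,265), (393,267) and (443,267). The stand is at (333-446, 204-238) with the candle in its right dock (432,218), the card at (292,250) and the tray at (213,264). I'll enlarge crops for detail.

```bash
python3 - <<'E'
import cv2,numpy as np
a=cv2.imread("pics/top0.png")[192:292,260:460]; a=cv2.resize(a,None,fx=4,fy=4,interpolation=cv2.INTER_CUBIC)
cv2.imwrite("pics/c0.png",a)
b=cv2.imread("pics/scene0.png")[190:330,205:435]; b=cv2.resize(b,None,fx=3.4,fy=3.4,interpolation=cv2.INTER_CUBIC)
cv2.imwrite("pics/c1.png",b)
E
```

```text
(no output)
```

View pics/c0.png

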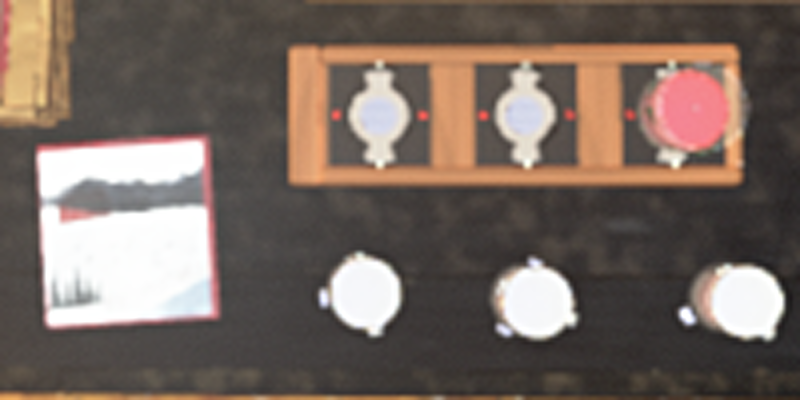

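View pics/c1.png

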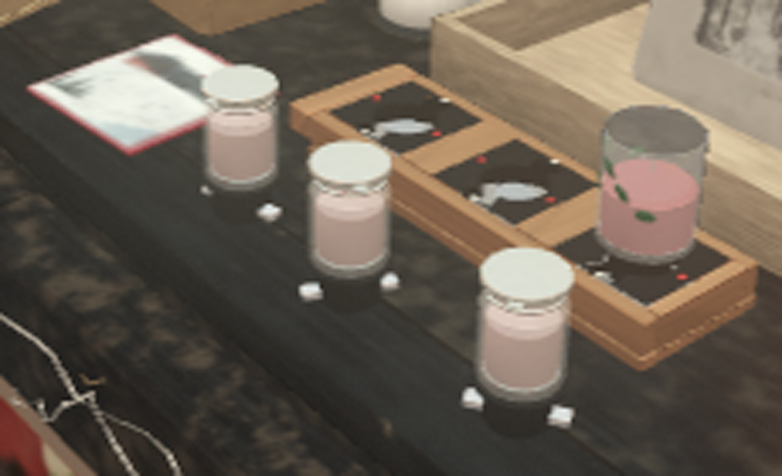

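The crops show three jars, each with its lug pair visible in the scene view. Docks A and B are free, with white dots along x and red dots along y. The candle is in the right dock and the stand yaw is about 0. Next I'll measure.

```bash
cat > h.py <<'E'
from bench import monitor, imaging, manip
import cv2,numpy as np
from scipy.spatial.transform import Rotation as Rn
def ray(f,u,v,z):
    E=f["extrinsics"]; d=E[:3,:3]@np.array([(u-f["cx"])/f["fx"],(v-f["cy"])/f["fy"],1]); p=E[:3,3]
    return (p+d*(z-p[2])/d[2])
def proj(f,P):
    E=f["extrinsics"]; c=E[:3,:3].T@(np.array(P)-E[:3,3]); return np.array([f["fx"]*c[0]/c[2]+f["cx"],f["fy"]*c[1]/c[2]+f["cy"]])
def blobs(m,x0,y0,x1,y1,amin=2,amax=1e9):
    n,l,s,c=cv2.connectedComponentsWithStats(m[y0:y1,x0:x1].astype(np.uint8))
    return [(c[i]+[x0,y0],s[i][4],s[i][:4]+[x0,y0,0,0]) for i in range(1,n) if amin<=s[i][4]<=amax]
def grab(n,save=None):
    f=imaging.grab_frame(n)
    if save: cv2.imwrite(f"pics/{save}.png",cv2.cvtColor(f["frame"],cv2.COLOR_RGB2BGR))
    return f
def to(x,y,z,ydeg):
    "tool shift (grasp point to x,y,z; tool down; tool y axis at ydeg) from measured pose"
    o=monitor.get_obs(); R=np.array(o["orientation"]); p=np.array(o["tool_pos"])
    a=np.radians(ydeg); Y=np.array([np.cos(a),np.sin(a),0]); Z=np.array([0,0,-1.]); T=np.c_[np.cross(Y,Z),Y,Z]
    g=np.array([x,y,z+0.167])
    print("shift",np.round(R.T@(g-p),4),"rotvec",np.round(Rn.from_matrix(R.T@T).as_rotvec(degrees=True),2),"after-turn shift",np.round(T.T@(g-p),4))
def st():
    o=monitor.get_obs(); print({k:np.round(o[k],3).tolist() for k in("time_s","qpos","tool_pos","wrist_force","grip_width","grasp_force")},"yaw_y",np.degrees(np.arctan2(o["orientation"][1][1],o["orientation"][0][1])))
E
python3 - <<'E'
from h import *
s=grab("scene"); t=grab("top")
hs=cv2.cvtColor(s["frame"],cv2.COLOR_RGB2HSV).astype(int)
print("lugs")
for c,a,b in blobs((hs[...,2]>170)&(hs[...,1]<40),255,235,380,320,2,60):
    print(np.round(c,1),a,np.round(ray(s,*c,.009)[:2],4))
ht=cv2.cvtColor(t["frame"],cv2.COLOR_RGB2HSV).astype(int)
print("lids top")
for c,a,b in blobs((ht[...,2]>225)&(ht[...,1]<40),335,250,465,285,30): print(np.round(c,1),a,b,np.round(ray(t,*c,.097)[:2],4))
print("red dots/candle top")
for c,a,b in blobs((ht[...,1]>130)&((ht[...,0]<6)|(ht[...,0]>172)),335,205,445,236,2): print(np.round(c,1),a,b,np.round(ray(t,*c,.034)[:2],4))
print("red dots scene")
for c,a,b in blobs((hs[...,1]>130)&((hs[...,0]<6)|(hs[...,0]>172))&(hs[...,2]>120),290,210,420,290,2,30): print(np.round(c,1),a,np.round(ray(s,*c,.034)[:2],4))
print("white dots scene")
for c,a,b in blobs((hs[...,2]>190)&(hs[...,1]<40),300,210,420,290,1,30): print(np.round(c,1),a,np.round(ray(s,*c,.034)[:2],4))
print("stand corners guess top", [np.round(ray(t,260+u/4,192+v/4,.034)[:2],4) for u,v in((289,46),(738,46),(738,184),(289,184))])
print("card",[np.round(ray(t,260+u/4,192+v/4,.002)[:2],4) for u,v in((38,147),(209,137),(219,318),(46,327))])
print("tray",[np.round(ray(t,u,v,.028)[:2],4) for u,v in((188,246),(229,239),(237,282),(197,289))])
E
cat > /dev/null; python3 - <<'E'
import cv2
a=cv2.imread("pics/top0.png")[225:300,175:335]; cv2.imwrite("pics/c2.png",cv2.resize(a,None,fx=5,fy=5,interpolation=cv2.INTER_CUBIC))
E
```

```text
lugs
[367.5 237. ] 2 [ 0.6432 -0.1663]
[270.5 242. ] 2 [ 0.4486 -0.0447]
[280.5 241.8] 4 [ 0.4675 -0.0579]
[354.8 245.9] 60 [ 0.5915 -0.177 ]
[344. 248.] 3 [ 0.5656 -0.1686]
[283.8 251.6] 16 [ 0.4484 -0.0971]
[305.5 268. ] 2 [ 0.4468 -0.1778]
[309.5 268. ] 4 [ 0.4535 -0.183 ]
[313.5 267. ] 2 [ 0.4625 -0.1853]
[319.  272.2] 13 [ 0.4596 -0.2072]
[295.5 274.9] 16 [ 0.4149 -0.1848]
[348.5 300.5] 2 [ 0.4438 -0.3148]
[343.6 306.4] 17 [ 0.4245 -0.3221]
[355.5 304. ] 4 [ 0.447  -0.3308]
[362. 304.] 3 [ 0.4567 -0.3384]
[369.7 311.5] 22 [ 0.4526 -0.3631]
lids top
[350.8 264.9] 232 [343 256  17  19] [ 0.4431 -0.0689]
[393.8 266.9] 242 [385 257  19  19] [ 0.4389 -0.1904]
[446.2 266.9] 246 [438 259  18  17] [ 0.4404 -0.3378]
red dots/candle top
[343.5 220.5] 4 [343 220   2   2] [ 0.5726 -0.0503]
[365.5 220.5] 4 [365 220   2   2] [ 0.5732 -0.1165]
[380.5 220.5] 4 [380 220   2   2] [ 0.5736 -0.1615]
[402.  220.2] 4 [401 220   3   2] [ 0.5748 -0.226 ]
[417.2 220.4] 5 [416 220   3   2] [ 0.5748 -0.2715]
red dots scene
[315.5 218. ] 2 [ 0.5758 -0.0531]
[333. 229.] 3 [ 0.5738 -0.12  ]
[346.5 236.5] 4 [ 0.5753 -0.1648]
[366.5 248. ] 2 [ 0.5763 -0.228 ]
[405. 271.] 3 [ 0.5756 -0.3385]
white dots scene
[335.5 219. ] 2 [ 0.6111 -0.0866]
[323.9 227. ] 23 [ 0.5632 -0.0995]
[312. 228.] 1 [ 0.538  -0.0864]
[367.5 237. ] 2 [ 0.6116 -0.1956]
[316.  244.7] 3 [ 0.498  -0.1498]
[355.2 245.7] 26 [ 0.5632 -0.2059]
[344.5 248. ] 2 [ 0.5383 -0.1985]
[319.3 272.1] 9 [ 0.4367 -0.235 ]
[380.5 270. ] 2 [ 0.539  -0.3055]
[367.5 279.5] 4 [ 0.495  -0.3125]
stand corners guess top [array([ 0.6239, -0.0161]), array([ 0.6264, -0.3542]), array([ 0.5228, -0.3521]), array([ 0.5198, -0.0167])]
card [array([0.547, 0.177]), array([0.5559, 0.0448]), array([0.4177, 0.0357]), array([0.4095, 0.168 ])]
tray [array([0.4918, 0.4202]), array([0.514, 0.296]), array([0.3857, 0.2681]), array([0.3637, 0.388 ])]
```

View pics/c2.png

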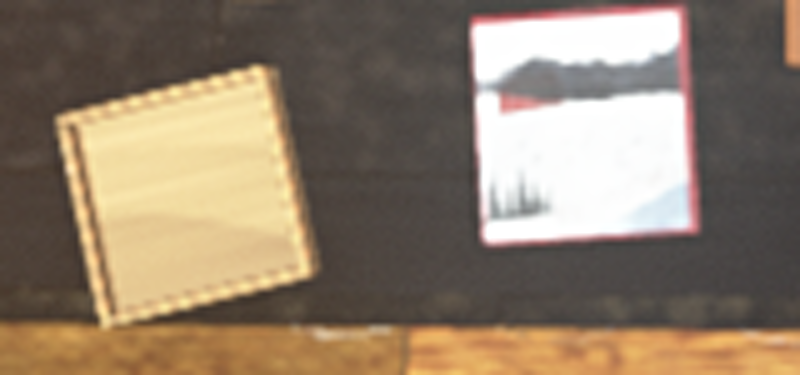

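The tray centre is about (0.439, 0.343). The card centre is about (0.4825, 0.106) with yaw +3.9°. The dock centres are A (0.574, -0.085), B (0.5745, -0.195) and C (0.575, -0.305). First I'll align the tool and travel to the candle.

Emit:
send_rows(targets=[[0, 0, 0, 0, 0, 7.0, 0.09], [0, 0, 0, 0, 0, 7.0, 0.09], [0, 0, 0, 0, 0, 7.0, 0.09], [0, 0, 0, 0, 0, 7.0, 0.09], [0, 0, 0, 0, 0, 7.0, 0.09], [0, 0, 0, 0, 0, 7.0, 0.09], [0, 0, 0, 0, 0, 7.0, 0.09], [0, 0, 0, 0, 0, 7.0, 0.09], [0, 0, 0, 0, 0, 7.0, 0.09], [0, 0, 0, 0, 0, 6.9, 0.09]], newtons=40)

```text
time_s: 1.2
tool_pos: [0.249, 0.6808, 0.4045]
orientation: [[0.005, 1.0, -0.0], [1.0, -0.005, -0.0], [-0.0, -0.0, -1.0]]
wrist_force: [-0.0, 0.5, -0.5]
grip_width: 0.0901
grasp_force: 0.0
```

Emit:
send_rows(targets=[[-0.032, 0.02, 0, 0, 0, 0, 0.09], [-0.032, 0.02, 0, 0, 0, 0, 0.09], [-0.032, 0.02, 0, 0, 0, 0, 0.09], [-0.032, 0.02, 0, 0, 0, 0, 0.09], [-0.032, 0.02, 0, 0, 0, 0, 0.09], [-0.032, 0.02, 0, 0, 0, 0, 0.09], [-0.032, 0.02, 0, 0, 0, 0, 0.09], [-0.032, 0.02, 0, 0, 0, 0, 0.09], [-0.032, 0.02, 0, 0, 0, 0, 0.09], [-0.032, 0.02, 0, 0, 0, 0, 0.09]])

```text
time_s: 2.2
tool_pos: [0.4497, 0.3595, 0.4048]
orientation: [[-0.0, 1.0, 0.0], [1.0, 0.0, 0.0], [0.0, 0.0, -1.0]]
wrist_force: [0.5, 0.3, -0.9]
grip_width: 0.0896
grasp_force: 0.0
```

Emit:
send_rows(targets=[[-0.032, 0.02, 0, 0, 0, 0, 0.09], [-0.032, 0.02, 0, 0, 0, 0, 0.09], [-0.032, 0.02, 0, 0, 0, 0, 0.09], [-0.032, 0.02, 0, 0, 0, 0, 0.09], [-0.032, 0.02, 0, 0, 0, 0, 0.09], [-0.038, 0.002, 0, 0, 0, 0, 0.09], [-0.038, 0.002, 0, 0, 0, 0, 0.09], [-0.038, 0.002, 0, 0, 0, 0, 0.09], [-0.038, 0.002, 0, 0, 0, 0, 0.09], [-0.038, 0.002, 0, 0, 0, 0, 0.09]])

```text
time_s: 3.2
tool_pos: [0.559, 0.0094, 0.4048]
orientation: [[-0.0, 1.0, 0.0], [1.0, 0.0, 0.0], [0.0, 0.0, -1.0]]
wrist_force: [0.4, 0.1, 0.6]
grip_width: 0.0902
grasp_force: 0.0
```

Emit:
send_rows(targets=[[-0.038, 0.002, 0, 0, 0, 0, 0.09], [-0.038, 0.002, 0, 0, 0, 0, 0.09], [-0.038, 0.002, 0, 0, 0, 0, 0.09], [-0.038, 0.002, 0, 0, 0, 0, 0.09], [-0.038, 0.002, 0, 0, 0, 0, 0.09], [-0.038, 0.002, 0, 0, 0, 0, 0.09], [-0.038, 0.002, 0, 0, 0, 0, 0.09], [-0.038, 0.002, 0, 0, 0, 0, 0.09], [0, 0, 0, 0, 0, 8, 0.09], [0, 0, 0, 0, 0, 8, 0.09]])

```text
time_s: 4.2
tool_pos: [0.5745, -0.2952, 0.4046]
orientation: [[0.284, 0.959, -0.0], [0.959, -0.284, -0.0], [-0.0, -0.0, -1.0]]
wrist_force: [-0.4, 1.3, 0.4]
grip_width: 0.0898
grasp_force: 0.0
```

Emit:
send_rows(targets=[[0, 0, 0, 0, 0, 8, 0.09], [0, 0, 0, 0, 0, 8, 0.09], [0, 0, 0, 0, 0, 8, 0.09], [0, 0, 0, 0, 0, 8, 0.09], [0, 0, 0, 0, 0, 8, 0.09], [0, 0, 0, 0, 0, 8, 0.09], [0, 0, 0, 0, 0, 8, 0.09], [0, 0, 0, 0, 0, 8, 0.09], [0, 0, 0, 0, 0, 8, 0.09], [0, 0, 0, 0, 0, 2, 0.09]])

```text
time_s: 5.2
tool_pos: [0.5753, -0.2928, 0.4044]
orientation: [[1.0, -0.003, -0.001], [-0.003, -1.0, -0.0], [-0.001, 0.0, -1.0]]
wrist_force: [0.0, 0.1, 0.7]
grip_width: 0.0901
grasp_force: 0.0
```

```bash
python3 - <<'E'
from h import *
st(); to(.575,-.305,.101,-90)
t=grab("top","t1"); s=grab("scene","s1")
a=cv2.imread("pics/t1.png")[150:290,330:530];b=cv2.imread("pics/s1.png")[130:330,280:480]
cv2.imwrite("pics/v1.png",np.hstack([cv2.resize(a,(400,280)),cv2.resize(b,(400,400))[:280]]) if 0 else cv2.resize(np.hstack([a,b[:140]]),None,fx=2,fy=2))
E
```

```text
{'time_s': 5.2, 'qpos': [-6.718, 35.714, 46.343, 104.489, -31.603, 53.627, -36.425], 'tool_pos': [0.575, -0.293, 0.404], 'wrist_force': [0.022, 0.055, 0.653], 'grip_width': 0.09, 'grasp_force': 0.0} yaw_y -90.16196780600576
shift [-0.0002  0.0122  0.1364] rotvec [ 0.    0.04 -0.16] after-turn shift [-0.0003  0.0122  0.1364]
```

View pics/v1.png

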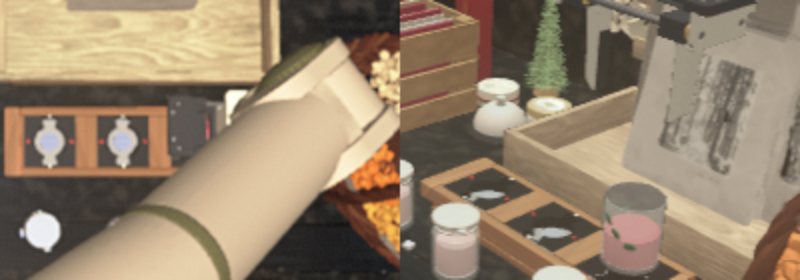

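The gripper is over the candle dock with the candle below it, clear of the stand. I'll descend.

Emit:
send_rows(targets=[[0, 0.012, 0, 0, 0, 0, 0.09], [0, 0, 0.02, 0, 0, 0, 0.09], [0, 0, 0.02, 0, 0, 0, 0.09], [0, 0, 0.02, 0, 0, 0, 0.09], [0, 0, 0.02, 0, 0, 0, 0.09], [0, 0, 0, 0, 0, 0, 0.09], [0, 0, 0, 0, 0, 0, 0.09], [0, 0, 0, 0, 0, 0, 0.09], [0, 0, 0, 0, 0, 0, 0.09], [0, 0, 0, 0, 0, 0, 0.09]])

```text
time_s: 6.3
tool_pos: [0.5753, -0.3053, 0.3256]
orientation: [[1.0, 0.0, 0.001], [0.0, -1.0, -0.0], [0.001, 0.0, -1.0]]
wrist_force: [-0.0, 0.4, -0.2]
grip_width: 0.0901
grasp_force: 0.0
```

```bash
python3 - <<'E'
from h import *
st(); to(.575,-.305,.101,-90)
t=grab("top","t2"); s=grab("scene","s2")
a=cv2.imread("pics/t2.png")[120:300,370:640];b=cv2.imread("pics/s2.png")[100:280,310:580]
cv2.imwrite("pics/v2.png",cv2.resize(np.vstack([a,b]),None,fx=1.6,fy=1.6))
E
```

```text
{'time_s': 6.3, 'qpos': [-2.352, 40.661, 41.329, 107.421, -36.764, 46.0, -31.229], 'tool_pos': [0.575, -0.305, 0.326], 'wrist_force': [-0.025, 0.442, -0.17], 'grip_width': 0.09, 'grasp_force': 0.0} yaw_y -89.97997767324466
shift [-0.0004 -0.0003  0.0576] rotvec [ 0.02 -0.07  0.02] after-turn shift [-0.0003 -0.0003  0.0576]
```

View pics/v2.png

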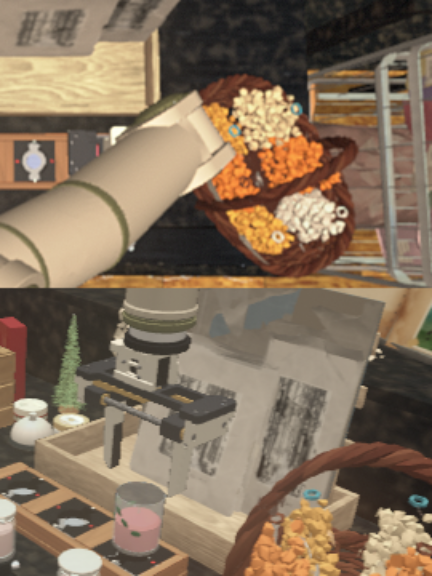

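The fingers straddle the candle (finger midpoint at about crop (144,480), rim at (138,490)), and the arm is clear of the basket. I'll lower and grip.

Emit:
send_rows(targets=[[0, 0, 0.02, 0, 0, 0, 0.09], [0, 0, 0.02, 0, 0, 0, 0.09], [0, 0, 0.0175, 0, 0, 0, 0.09], [0, 0, 0, 0, 0, 0, 0.09], [0, 0, 0, 0, 0, 0, 0.05], [0, 0, 0, 0, 0, 0, 0.05], [0, 0, 0, 0, 0, 0, 0.05], [0, 0, 0, 0, 0, 0, 0.05], [0, 0, 0, 0, 0, 0, 0.05], [0, 0, 0, 0, 0, 0, 0.05]])

```text
time_s: 7.4
tool_pos: [0.5753, -0.3051, 0.2677]
orientation: [[1.0, 0.0, 0.001], [0.0, -1.0, -0.0], [0.001, 0.0, -1.0]]
wrist_force: [1.0, 0.6, 2.7]
grip_width: 0.0603
grasp_force: 40.0
```

Emit:
send_rows(targets=[[0, 0, 0.002, 0, 0, 0, 0.05], [0, 0, 0.002, 0, 0, 0, 0.05], [0, 0, 0.001, 0, 0, 0, 0.05], [0, 0, 0, 0, 0, 0, 0.05], [0, 0, 0, 0, 0, 0, 0.05], [0, 0, 0, 0, 0, 0, 0.05], [0, 0, 0, 0, 0, 0, 0.05], [0, 0, 0, 0, 0, 0, 0.05], [0, 0, 0, 0, 0, 0, 0.05], [0, 0, 0, 0, 0, 0, 0.05]])

```text
time_s: 8.4
tool_pos: [0.5754, -0.3051, 0.2624]
orientation: [[1.0, 0.0, 0.001], [0.0, -1.0, 0.0], [0.001, -0.0, -1.0]]
wrist_force: [-0.1, 1.2, 5.8]
grip_width: 0.0606
grasp_force: 40.0
```

Pressing gives 5.8 N, which matches the spring with the foot about 5 mm down. I'll turn anticlockwise.

Emit:
send_rows(targets=[[0, 0, 0, 0, 0, -5, 0.05], [0, 0, 0, 0, 0, -5, 0.05], [0, 0, 0, 0, 0, -5, 0.05], [0, 0, 0, 0, 0, -5, 0.05], [0, 0, 0, 0, 0, -5, 0.05], [0, 0, 0, 0, 0, -5, 0.05], [0, 0, 0, 0, 0, -5, 0.05], [0, 0, 0, 0, 0, -5, 0.05], [0, 0, 0, 0, 0, -5, 0.05], [0, 0, 0, 0, 0, -5, 0.05]])

```text
time_s: 9.4
tool_pos: [0.5754, -0.3058, 0.2626]
orientation: [[0.64, 0.768, 0.001], [0.768, -0.64, -0.001], [-0.0, 0.002, -1.0]]
wrist_force: [0.3, -1.1, 5.7]
grip_width: 0.061
grasp_force: 40.0
```

Emit:
send_rows(targets=[[0, 0, 0, 0, 0, -5, 0.05], [0, 0, 0, 0, 0, -5, 0.05], [0, 0, 0, 0, 0, -5, 0.05], [0, 0, 0, 0, 0, -5, 0.05], [0, 0, 0, 0, 0, -5, 0.05], [0, 0, 0, 0, 0, -5, 0.05], [0, 0, 0, 0, 0, -5, 0.05], [0, 0, 0, 0, 0, -5, 0.05], [0, 0, 0, 0, 0, 0, 0.05], [0, 0, 0, 0, 0, 0, 0.05]])

```text
time_s: 10.4
tool_pos: [0.5755, -0.3054, 0.2626]
orientation: [[-0.0, 1.0, 0.002], [1.0, 0.0, -0.0], [-0.0, 0.002, -1.0]]
wrist_force: [-0.1, -0.9, 6.1]
grip_width: 0.0605
grasp_force: 40.0
```

```bash
python3 - <<'E'
from h import *
st(); print(monitor.get_obs()["moment"])
E
```

```text
{'time_s': 10.4, 'qpos': [15.239, 39.642, 12.019, 108.412, -14.045, 33.266, 36.352], 'tool_pos': [0.576, -0.305, 0.263], 'wrist_force': [-0.077, -0.851, 6.134], 'grip_width': 0.06, 'grasp_force': 40.001} yaw_y 0.00046381346647863825
[ 0.20412491 -0.15048528 -0.0460793 ]
```

Emit:
send_rows(targets=[[0, 0, -0.004, 0, 0, 0, 0.05], [0, 0, -0.004, 0, 0, 0, 0.05], [0, 0, -0.004, 0, 0, 0, 0.05], [0, 0, -0.006, 0, 0, 0, 0.05], [0, 0, -0.006, 0, 0, 0, 0.05], [0, 0, -0.006, 0, 0, 0, 0.05], [0, 0, 0, 0, 0, 0, 0.05], [0, 0, 0, 0, 0, 0, 0.05], [0, 0, 0, 0, 0, 0, 0.05], [0, 0, 0, 0, 0, 0, 0.05]])

```text
time_s: 11.4
tool_pos: [0.5751, -0.3051, 0.2919]
orientation: [[-0.0, 1.0, -0.0], [1.0, 0.0, 0.0], [0.0, -0.0, -1.0]]
wrist_force: [-0.0, -0.1, -2.9]
grip_width: 0.0605
grasp_force: 40.0
```

The candle is out, with its weight (-2.9 N) on the wrist. I'll lift it and carry it to the tray.

Emit:
send_rows(targets=[[0, 0, -0.015, 0, 0, 0, 0.05], [0, 0, -0.025, 0, 0, 0, 0.05], [0, 0, -0.025, 0, 0, 0, 0.05], [0, 0, -0.025, 0, 0, 0, 0.05], [0.0205, -0.0045, 0, 0, 0, 0, 0.05], [0.03, -0.006, 0, 0, 0, 0, 0.05], [0.038, -0.008, 0, 0, 0, 0, 0.05], [0.038, -0.008, 0, 0, 0, 0, 0.05], [0.038, -0.008, 0, 0, 0, 0, 0.05], [0.038, -0.008, 0, 0, 0, 0, 0.05]])

```text
time_s: 12.4
tool_pos: [0.5321, -0.1014, 0.3833]
orientation: [[0.0, 1.0, 0.001], [1.0, -0.0, 0.0], [0.0, 0.001, -1.0]]
wrist_force: [-0.2, -0.0, -2.4]
grip_width: 0.0603
grasp_force: 40.0
```

Emit:
send_rows(targets=[[0.038, -0.008, 0, 0, 0, 0, 0.05], [0.038, -0.008, 0, 0, 0, 0, 0.05], [0.038, -0.008, 0, 0, 0, 0, 0.05], [0.038, -0.008, 0, 0, 0, 0, 0.05], [0.038, -0.008, 0, 0, 0, 0, 0.05], [0.038, -0.008, 0, 0, 0, 0, 0.05], [0.038, -0.008, 0, 0, 0, 0, 0.05], [0.038, -0.008, 0, 0, 0, 0, 0.05], [0.038, -0.008, 0, 0, 0, 0, 0.05], [0.038, -0.008, 0, 0, 0, 0, 0.05]])

```text
time_s: 13.4
tool_pos: [0.4522, 0.2788, 0.3834]
orientation: [[0.0, 1.0, 0.001], [1.0, -0.0, 0.001], [0.001, 0.001, -1.0]]
wrist_force: [0.4, 0.1, -1.3]
grip_width: 0.0601
grasp_force: 40.0
```

Emit:
send_rows(targets=[[0.03, -0.006, 0, 0, 0, 0, 0.05], [0.02, -0.004, 0, 0, 0, 0, 0.05], [0.0155, -0.0035, 0, 0, 0, 0, 0.05], [0, 0, 0, 0, 0, 0, 0.05], [0, 0, 0, 0, 0, 0, 0.05], [0, 0, 0, 0, 0, 0, 0.05], [0, 0, 0.02, 0, 0, 0, 0.05], [0, 0, 0.02, 0, 0, 0, 0.05], [0, 0, 0.02, 0, 0, 0, 0.05], [0, 0, 0, 0, 0, 0, 0.05]])

```text
time_s: 14.4
tool_pos: [0.4391, 0.3413, 0.3205]
orientation: [[0.002, 1.0, -0.003], [1.0, -0.002, -0.003], [-0.003, -0.003, -1.0]]
wrist_force: [0.4, -0.4, -2.5]
grip_width: 0.0605
grasp_force: 40.0
```

```bash
python3 - <<'E'
from h import *
st(); to(.439,.343,.09,0)
E
```

```text
{'time_s': 14.4, 'qpos': [-53.116, 29.995, 13.518, 118.893, -12.458, 32.649, -30.89], 'tool_pos': [0.439, 0.341, 0.32], 'wrist_force': [0.39, -0.43, -2.518], 'grip_width': 0.06, 'grasp_force': 39.999} yaw_y -0.09972501420830115
shift [0.0019 0.0001 0.0635] rotvec [-0.15  0.17 -0.1 ] after-turn shift [ 0.0017 -0.0001  0.0635]
```

Emit:
send_rows(targets=[[0.002, 0, 0.02, 0, 0, 0, 0.05], [0, 0, 0.02, 0, 0, 0, 0.05], [0, 0, 0.015, 0, 0, 0, 0.05], [0, 0, 0.004, 0, 0, 0, 0.05], [0, 0, 0.004, 0, 0, 0, 0.05], [0, 0, 0.001, 0, 0, 0, 0.05], [0, 0, 0, 0, 0, 0, 0.05], [0, 0, 0, 0, 0, 0, 0.05], [0, 0, 0, 0, 0, 0, 0.05], [0, 0, 0, 0, 0, 0, 0.05]])

```text
time_s: 15.4
tool_pos: [0.4392, 0.3449, 0.2585]
orientation: [[-0.0, 1.0, 0.0], [1.0, 0.0, 0.0], [0.0, 0.0, -1.0]]
wrist_force: [-0.5, -0.2, -1.8]
grip_width: 0.0608
grasp_force: 40.0
```

Emit:
send_rows(targets=[[0, 0, 0.001, 0, 0, 0, 0.05], [0, 0, 0.001, 0, 0, 0, 0.05], [0, 0, 0.001, 0, 0, 0, 0.05], [0, 0, 0, 0, 0, 0, 0.05], [0, 0, 0, 0, 0, 0, 0.09], [0, 0, 0, 0, 0, 0, 0.09], [0, 0, 0, 0, 0, 0, 0.09], [0, 0, 0, 0, 0, 0, 0.09], [0, 0, 0, 0, 0, 0, 0.09], [0, 0, 0, 0, 0, 0, 0.09]])

```text
time_s: 16.4
tool_pos: [0.4392, 0.3449, 0.2552]
orientation: [[-0.0, 1.0, -0.0], [1.0, 0.0, -0.0], [-0.0, -0.0, -1.0]]
wrist_force: [-0.2, 0.1, -0.3]
grip_width: 0.0895
grasp_force: 0.0
```

Emit:
send_rows(targets=[[0, 0, -0.01, 0, 0, 0, 0.09], [0, 0, -0.02, 0, 0, 0, 0.09], [0, 0, -0.03, 0, 0, 0, 0.09], [0, 0, -0.03, 0, 0, 0, 0.09], [0, 0, -0.03, 0, 0, 0, 0.09], [0, 0, -0.03, 0, 0, 0, 0.09], [-0.03, 0.005, 0, 0, 0, 0, 0.09], [-0.038, 0.005, 0, 0, 0, 0, 0.09], [-0.038, 0.005, 0, 0, 0, 0, 0.09], [-0.038, 0.005, 0, 0, 0, 0, 0.09]])

```text
time_s: 17.4
tool_pos: [0.4589, 0.1994, 0.4061]
orientation: [[-0.0, 1.0, 0.001], [1.0, 0.0, 0.001], [0.001, 0.001, -1.0]]
wrist_force: [-0.1, 0.4, -1.0]
grip_width: 0.0902
grasp_force: 0.0
```

```bash
python3 - <<'E'
from h import *
st(); to(.482,.106,.12,0)
t=grab("top","t3"); s=grab("scene","s3")
a=cv2.imread("pics/t3.png")[190:300,160:460];b=cv2.imread("pics/s3.png")[150:320,120:420]
cv2.imwrite("pics/v3.png",cv2.resize(np.vstack([a,b]),None,fx=2,fy=2,interpolation=cv2.INTER_CUBIC))
E
```

```text
{'time_s': 17.4, 'qpos': [-43.356, 19.47, 17.687, 121.359, -9.015, 40.329, -19.708], 'tool_pos': [0.459, 0.199, 0.406], 'wrist_force': [-0.069, 0.431, -0.956], 'grip_width': 0.09, 'grasp_force': 0.0} yaw_y 0.02362683252642991
shift [-0.0934  0.0229  0.119 ] rotvec [ 0.04 -0.03  0.02] after-turn shift [-0.0934  0.0231  0.1191]
```

View pics/v3.png

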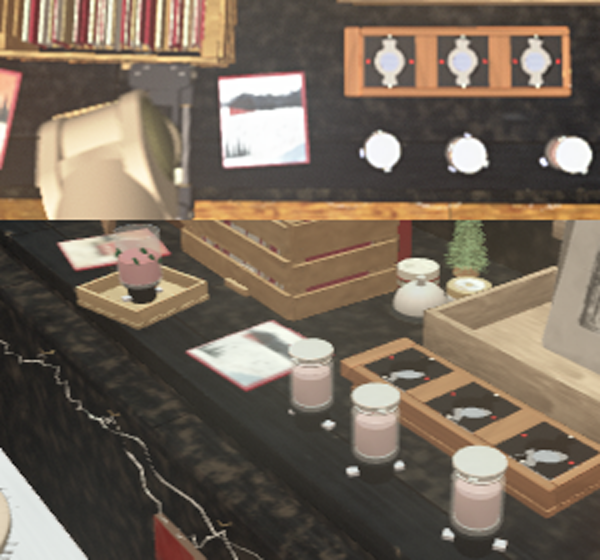

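The candle stands upright in the tray (scene crop (138,280)) and all docks are empty. I'll refine the jar positions from the lids in both views.

```bash
python3 - <<'E'
from h import *
t=grab("top"); s=grab("scene")
hs=cv2.cvtColor(s["frame"],cv2.COLOR_RGB2HSV).astype(int); ht=cv2.cvtColor(t["frame"],cv2.COLOR_RGB2HSV).astype(int)
print("lids scene")
for c,a,b in blobs((hs[...,2]>190)&(hs[...,1]<32),255,205,385,320,60):
    (x,y),_,_=cv2.minAreaRect(np.float32([[0,0]])) if 0 else ((b[0]+b[2]/2-.5,b[1]+b[3]/2-.5),0,0)
    print(np.round(c,1),a,b)
    # lid: top part is ellipse: width b[2]; aspect ~0.46
    w=b[2]; cy=b[1]+0.44*w/2
    print("  ",np.round(ray(s,x,cy,.097)[:2],4))
print("lids top")
for c,a,b in blobs((ht[...,2]>225)&(ht[...,1]<40),335,250,465,285,30): print(np.round(ray(t,*c,.097)[:2],4))
for n,f,h,z in(("top",t,ht,.034),("scene",s,hs,.034)):
  for c,a,b in blobs((h[...,1]>130)&((h[...,0]<6)|(h[...,0]>172))&(h[...,2]>110),290 if n=="scene" else 335,205,445,300 if n=="scene" else 236,2,30): print(n,np.round(c,1),np.round(ray(f,*c,z)[:2],4))
E
```

```text
lids scene
[267.9 214.9] 347 [255 205  32  23]
   [ 0.4396 -0.0617]
[307.5 237.2] 223 [296 232  24  12]
   [ 0.4361 -0.1968]
[359.5 270. ] 315 [347 263  26  15]
   [ 0.4409 -0.3407]
lids top
[ 0.4431 -0.0689]
[ 0.4388 -0.1904]
[ 0.4404 -0.3378]
top [343.5 220.5] [ 0.5726 -0.0503]
top [365.5 220.5] [ 0.5732 -0.1165]
top [380.5 220.5] [ 0.5736 -0.1615]
top [402.  220.2] [ 0.5748 -0.226 ]
top [417.2 220.4] [ 0.5748 -0.2715]
top [438.6 220.2] [ 0.5759 -0.3355]
scene [315.5 218. ] [ 0.5758 -0.0531]
scene [333. 229.] [ 0.5738 -0.12  ]
scene [346.5 236.5] [ 0.5753 -0.1648]
scene [366.5 248. ] [ 0.5763 -0.228 ]
scene [381.5 257. ] [ 0.5759 -0.2732]
scene [405. 271.] [ 0.5756 -0.3385]
```

Emit:
send_rows(targets=[[-0.036, 0.008, 0, 0, 0, 0, 0.085], [-0.036, 0.008, 0, 0, 0, 0, 0.085], [-0.036, 0.008, 0, 0, 0, 0, 0.085], [-0.036, 0.008, 0, 0, 0, 0, 0.085], [-0.036, 0.008, 0, 0, 0, 0, 0.085], [-0.036, 0.008, 0, 0, 0, 0, 0.085], [-0.036, 0.008, 0, 0, 0, 0, 0.085], [-0.036, -0.0095, 0, 0, 0, 0, 0.085], [-0.036, -0.0095, 0, 0, 0, 0, 0.085], [-0.036, -0.0095, 0, 0, 0, 0, 0.085]])

```text
time_s: 18.6
tool_pos: [0.4872, -0.1591, 0.4054]
orientation: [[-0.002, 1.0, 0.0], [1.0, 0.002, 0.0], [0.0, 0.0, -1.0]]
wrist_force: [0.7, 0.1, 0.1]
grip_width: 0.0853
grasp_force: 0.0
```

Emit:
send_rows(targets=[[-0.036, -0.0095, 0, 0, 0, 0, 0.085], [-0.036, -0.0095, 0, 0, 0, 0, 0.085], [-0.036, -0.0095, 0, 0, 0, 0, 0.085], [-0.036, -0.0095, 0, 0, 0, 0, 0.085], [-0.036, -0.0095, 0, 0, 0, 0, 0.085], [0, 0, 0, 0, 0, 8, 0.085], [0, 0, 0, 0, 0, 8, 0.085], [0, 0, 0, 0, 0, 8, 0.085], [0, 0, 0, 0, 0, 8, 0.085], [0, 0, 0, 0, 0, 8, 0.085]])

```text
time_s: 19.6
tool_pos: [0.4406, -0.338, 0.4054]
orientation: [[0.645, 0.764, 0.0], [0.764, -0.645, 0.0], [0.001, 0.0, -1.0]]
wrist_force: [0.6, 0.2, -0.2]
grip_width: 0.0851
grasp_force: 0.0
```

Emit:
send_rows(targets=[[0, 0, 0, 0, 0, 8, 0.085], [0, 0, 0, 0, 0, 8, 0.085], [0, 0, 0.025, 0, 0, 0, 0.085], [0, 0, 0.025, 0, 0, 0, 0.085], [0, 0, 0.025, 0, 0, 0, 0.085], [0, 0, 0, 0, 0, 0, 0.085], [0, 0, 0, 0, 0, 0, 0.085], [0, 0, 0, 0, 0, 0, 0.085], [0, 0, 0, 0, 0, 0, 0.085], [0, 0, 0, 0, 0, 0, 0.085]])

```text
time_s: 20.6
tool_pos: [0.4394, -0.3392, 0.3311]
orientation: [[0.829, 0.559, 0.001], [0.559, -0.829, -0.001], [0.001, 0.001, -1.0]]
wrist_force: [-1.3, 0.5, -0.9]
grip_width: 0.0852
grasp_force: 0.0
```

```bash
python3 - <<'E'
from h import *
st(); to(.4405,-.340,.066,-56)
E
```

```text
{'time_s': 20.6, 'qpos': [10.518, 31.624, 31.359, 119.379, -27.679, 36.041, 4.92], 'tool_pos': [0.439, -0.339, 0.331], 'wrist_force': [-1.34, 0.452, -0.892], 'grip_width': 0.085, 'grasp_force': 0.0} yaw_y -55.98398618782072
shift [0.0004 0.0012 0.0981] rotvec [ 0.07 -0.05  0.02] after-turn shift [0.0004 0.0013 0.0981]
```

Emit:
send_rows(targets=[[0, 0.001, 0.025, 0, 0, 0, 0.085], [0, 0, 0.025, 0, 0, 0, 0.085], [0, 0, 0.025, 0, 0, 0, 0.085], [0, 0, 0.015, 0, 0, 0, 0.085], [0, 0, 0.008, 0, 0, 0, 0.085], [0, 0, 0, 0, 0, 0, 0.085], [0, 0, 0, 0, 0, 0, 0.085], [0, 0, 0, 0, 0, 0, 0.035], [0, 0, 0, 0, 0, 0, 0.035], [0, 0, 0, 0, 0, 0, 0.035]], newtons=40)

```text
time_s: 21.6
tool_pos: [0.4399, -0.34, 0.2328]
orientation: [[0.829, 0.559, 0.001], [0.559, -0.829, -0.0], [0.0, 0.001, -1.0]]
wrist_force: [-0.5, -0.4, -0.3]
grip_width: 0.0655
grasp_force: 0.0
```

Emit:
send_rows(targets=[[0, 0, 0, 0, 0, 0, 0.035], [0, 0, 0, 0, 0, 0, 0.035], [0, 0, 0, 0, 0, 0, 0.035], [0, 0, 0, 0, 0, 0, 0.035], [0, 0, -0.01, 0, 0, 0, 0.035], [0, 0, -0.02, 0, 0, 0, 0.035], [0, 0, -0.025, 0, 0, 0, 0.035], [0, 0, -0.025, 0, 0, 0, 0.035], [0, 0, 0, 0, 0, 0, 0.035], [0, 0, 0, 0, 0, 0, 0.035]])

```text
time_s: 22.6
tool_pos: [0.4398, -0.3397, 0.3126]
orientation: [[0.829, 0.56, 0.001], [0.56, -0.829, -0.0], [0.001, 0.001, -1.0]]
wrist_force: [0.2, -0.5, -2.2]
grip_width: 0.0481
grasp_force: 40.0
```

```bash
python3 - <<'E'
from h import *
st(); to(.575,-.305,.18,0)
t=grab("top","t4"); s=grab("scene","s4")
a=cv2.imread("pics/t4.png")[190:300,330:530];b=cv2.imread("pics/s4.png")[170:330,300:500]
cv2.imwrite("pics/v4.png",cv2.resize(b,None,fx=3,fy=3,interpolation=cv2.INTER_CUBIC))
E
```

```text
{'time_s': 22.6, 'qpos': [11.553, 33.152, 30.054, 120.045, -29.387, 33.972, 6.449], 'tool_pos': [0.44, -0.34, 0.313], 'wrist_force': [0.204, -0.479, -2.179], 'grip_width': 0.048, 'grasp_force': 39.991} yaw_y -55.96972445141163
shift [ 0.1315  0.0469 -0.0342] rotvec [ 6.000e-02 -1.000e-02 -5.597e+01] after-turn shift [ 0.0347  0.1352 -0.0344]
```

View pics/v4.png

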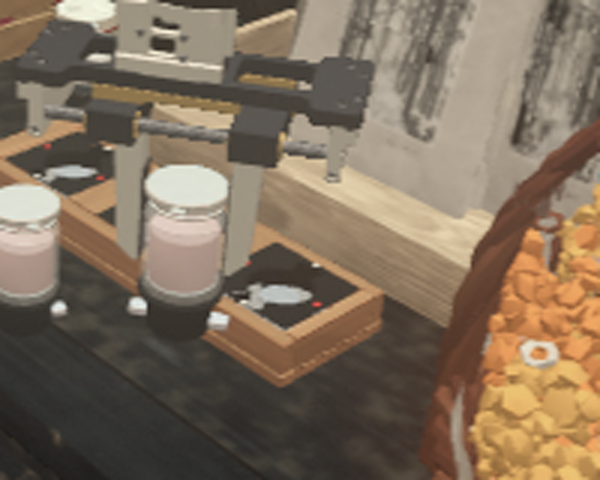

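The jar is held upright, with lugs at crop (138,306) and (218,320). I'll check its offset in the hand.

```bash
python3 - <<'E'
from h import *
s=grab("scene"); h=cv2.cvtColor(s["frame"],cv2.COLOR_RGB2HSV).astype(int)
P=[]
for c,a,b in blobs((h[...,2]>170)&(h[...,1]<40),340,262,380,285,4): 
    p=ray(s,*c,.0880); P.append(p); print(np.round(c,1),a,b,np.round(p[:2],4))
for c,a,b in blobs((h[...,2]>180)&(h[...,1]<40),340,220,380,250,60):
    print("lid",b,a,np.round(ray(s,b[0]+b[2]/2-.5,b[1]+.22*b[2],.1766)[:2],4))
E
```

```text
[354.  266.1] 7 [351 265   7   3] [ 0.4484 -0.3191]
[364.  267.3] 9 [360 266   9   3] [ 0.4603 -0.3333]
[345.4 271. ] 21 [343 269   6   5] [ 0.4252 -0.321 ]
[372.6 276.2] 22 [370 274   6   5] [ 0.4528 -0.3628]
lid [349 225  27  25] 452 [ 0.4387 -0.3426]
```

Emit:
send_rows(targets=[[0, 0, 0, 0, 0, -8, 0.035], [0, 0, 0, 0, 0, -8, 0.035], [0, 0, 0, 0, 0, -8, 0.035], [0, 0, 0, 0, 0, -8, 0.035], [0, 0, 0, 0, 0, -8, 0.035], [0, 0, 0, 0, 0, -8, 0.035], [0, 0, 0, 0, 0, -8, 0.035], [0, 0.02, 0, 0, 0, 0, 0.035], [0.015, 0.035, 0, 0, 0, 0, 0.035], [0.02, 0.035, 0, 0, 0, 0, 0.035]])

```text
time_s: 23.75
tool_pos: [0.5299, -0.306, 0.3114]
orientation: [[0.003, 1.0, -0.001], [1.0, -0.003, 0.0], [0.0, -0.001, -1.0]]
wrist_force: [0.5, -0.4, -0.8]
grip_width: 0.0481
grasp_force: 40.0
```

Emit:
send_rows(targets=[[0, 0.03, 0, 0, 0, 0, 0.035], [0, 0.015, 0, 0, 0, 0, 0.035], [0, 0, 0, 0, 0, 0, 0.035], [0, 0, 0, 0, 0, 0, 0.035], [0, 0, 0, 0, 0, 0, 0.035], [0, 0, 0.015, 0, 0, 0, 0.035], [0, 0, 0.015, 0, 0, 0, 0.035], [0, 0, 0, 0, 0, 0, 0.035], [0, 0, 0, 0, 0, 0, 0.035], [0, 0, 0, 0, 0, 0, 0.035]])

```text
time_s: 24.75
tool_pos: [0.5748, -0.3052, 0.2823]
orientation: [[0.0, 1.0, 0.0], [1.0, -0.0, -0.0], [-0.0, 0.0, -1.0]]
wrist_force: [0.3, -0.6, -1.7]
grip_width: 0.0483
grasp_force: 40.0
```

```bash
python3 - <<'E'
from h import *
st(); to(.5755,-.305,.095,0)
E
```

```text
{'time_s': 24.75, 'qpos': [13.921, 38.265, 14.045, 107.992, -14.989, 35.509, 37.316], 'tool_pos': [0.575, -0.305, 0.282], 'wrist_force': [0.268, -0.553, -1.702], 'grip_width': 0.048, 'grasp_force': 39.991} yaw_y -0.010762449963007993
shift [0.0002 0.0007 0.0203] rotvec [ 0.01  0.01 -0.01] after-turn shift [0.0002 0.0007 0.0203]
```

Emit:
send_rows(targets=[[0, 0.0005, 0.005, 0, 0, 0, 0.035], [0, 0, 0.005, 0, 0, 0, 0.035], [0, 0, 0.004, 0, 0, 0, 0.035], [0, 0, 0.003, 0, 0, 0, 0.035], [0, 0, 0.003, 0, 0, 0, 0.035], [0, 0, 0.003, 0, 0, 0, 0.035], [0, 0, 0, 0, 0, 0, 0.035], [0, 0, 0, 0, 0, 0, 0.035], [0, 0, 0, 0, 0, 0, 0.035], [0, 0, 0, 0, 0, 0, 0.035]])

```text
time_s: 25.75
tool_pos: [0.5753, -0.305, 0.2594]
orientation: [[-0.0, 1.0, 0.0], [1.0, 0.0, -0.0], [-0.0, 0.0, -1.0]]
wrist_force: [0.5, -0.3, -2.3]
grip_width: 0.0485
grasp_force: 40.0
```

It entered cleanly, so I'll press.

Emit:
send_rows(targets=[[0, 0, 0.002, 0, 0, 0, 0.035], [0, 0, 0.002, 0, 0, 0, 0.035], [0, 0, 0.002, 0, 0, 0, 0.035], [0, 0, 0.002, 0, 0, 0, 0.035], [0, 0, 0.002, 0, 0, 0, 0.035], [0, 0, 0.002, 0, 0, 0, 0.035], [0, 0, 0.0015, 0, 0, 0, 0.035], [0, 0, 0, 0, 0, 0, 0.035], [0, 0, 0, 0, 0, 0, 0.035], [0, 0, 0, 0, 0, 0, 0.035]])

```text
time_s: 26.75
tool_pos: [0.5753, -0.305, 0.246]
orientation: [[-0.0, 1.0, 0.0], [1.0, 0.0, -0.0], [-0.0, 0.0, -1.0]]
wrist_force: [-0.9, 1.1, 5.2]
grip_width: 0.0485
grasp_force: 40.0
```

Emit:
send_rows(targets=[[0, 0, 0.0007, 0, 0, 0, 0.035], [0, 0, 0, 0, 0, 0, 0.035], [0, 0, 0, 0, 0, 5, 0.035], [0, 0, 0, 0, 0, 5, 0.035], [0, 0, 0, 0, 0, 5, 0.035], [0, 0, 0, 0, 0, 5, 0.035], [0, 0, 0, 0, 0, 5, 0.035], [0, 0, 0, 0, 0, 5, 0.035], [0, 0, 0, 0, 0, 5, 0.035], [0, 0, 0, 0, 0, 5, 0.035]])

```text
time_s: 27.75
tool_pos: [0.5755, -0.3052, 0.2455]
orientation: [[0.645, 0.764, 0.001], [0.764, -0.645, -0.001], [0.0, 0.001, -1.0]]
wrist_force: [0.5, 0.8, 4.9]
grip_width: 0.0483
grasp_force: 40.0
```

Emit:
send_rows(targets=[[0, 0, 0, 0, 0, 5, 0.035], [0, 0, 0, 0, 0, 5, 0.035], [0, 0, 0, 0, 0, 5, 0.035], [0, 0, 0, 0, 0, 5, 0.035], [0, 0, 0, 0, 0, 5, 0.035], [0, 0, 0, 0, 0, 5, 0.035], [0, 0, 0, 0, 0, 5, 0.035], [0, 0, 0, 0, 0, 5, 0.035], [0, 0, 0, 0, 0, 5, 0.035], [0, 0, 0, 0, 0, 5, 0.035]])

```text
time_s: 28.75
tool_pos: [0.5755, -0.3053, 0.2455]
orientation: [[1.0, -0.003, 0.001], [-0.003, -1.0, -0.001], [0.001, 0.001, -1.0]]
wrist_force: [-0.2, 0.4, 5.4]
grip_width: 0.0484
grasp_force: 40.0
```

```bash
python3 - <<'E'
from h import *
st(); print(np.round(monitor.get_obs()["moment"],2))
E
```

```text
{'time_s': 28.75, 'qpos': [0.223, 46.323, 37.26, 109.861, -44.017, 39.039, -25.405], 'tool_pos': [0.575, -0.305, 0.245], 'wrist_force': [-0.171, 0.437, 5.396], 'grip_width': 0.048, 'grasp_force': 39.992} yaw_y -90.19691805808284
[-0.02  0.29  0.04]
```

Emit:
send_rows(targets=[[0, 0, -0.001, 0, 0, 0, 0.035], [0, 0, -0.001, 0, 0, 0, 0.035], [0, 0, -0.001, 0, 0, 0, 0.035], [0, 0, -0.001, 0, 0, 0, 0.035], [0, 0, -0.001, 0, 0, 0, 0.035], [0, 0, -0.001, 0, 0, 0, 0.035], [0, 0, 0, 0, 0, 0, 0.035], [0, 0, 0, 0, 0, 0, 0.035], [0, 0, 0, 0, 0, 0, 0.035], [0, 0, 0, 0, 0, 0, 0.035]])

```text
time_s: 29.75
tool_pos: [0.5755, -0.3051, 0.2505]
orientation: [[1.0, 0.0, -0.0], [0.0, -1.0, -0.001], [-0.0, 0.001, -1.0]]
wrist_force: [3.7, -4.1, -7.5]
grip_width: 0.0484
grasp_force: 40.0
```

Locked: the pull test gives -7.5 N with the foot held. I'll release and move to jar B.

Emit:
send_rows(targets=[[0, 0, 0.001, 0, 0, 0, 0.085], [0, 0, 0, 0, 0, 0, 0.085], [0, 0, 0, 0, 0, 0, 0.085], [0, 0, 0, 0, 0, 0, 0.085], [0, 0, -0.02, 0, 0, 0, 0.085], [0, 0, -0.03, 0, 0, 0, 0.085], [0, 0, -0.03, 0, 0, 0, 0.085], [0, 0, -0.03, 0, 0, 0, 0.085], [-0.028, -0.022, 0, 0, 0, 0, 0.085], [-0.028, -0.022, 0, 0, 0, 0, 0.085]])

```text
time_s: 30.75
tool_pos: [0.5186, -0.2609, 0.3609]
orientation: [[1.0, -0.0, 0.002], [-0.0, -1.0, -0.001], [0.002, 0.001, -1.0]]
wrist_force: [-0.7, 0.2, 0.3]
grip_width: 0.0847
grasp_force: 0.0
```

Emit:
send_rows(targets=[[-0.028, -0.022, 0, 0, 0, 0, 0.085], [-0.028, -0.022, 0, 0, 0, 0, 0.085], [-0.026, -0.022, 0, 0, 0, 0, 0.085], [0, 0, 0, 0, 0, -8, 0.085], [0, 0, 0, 0, 0, -8, 0.085], [0, 0, 0, 0, 0, -8, 0.085], [0, 0, 0, 0, 0, -8, 0.085], [0, 0, 0, 0, 0, -8, 0.085], [0, 0, 0, 0, 0, -8, 0.085], [0, 0, 0, 0, 0, -8, 0.085]])

```text
time_s: 31.75
tool_pos: [0.437, -0.195, 0.3603]
orientation: [[0.554, 0.832, 0.0], [0.832, -0.554, 0.0], [0.0, 0.0, -1.0]]
wrist_force: [-0.1, -0.2, -0.1]
grip_width: 0.0853
grasp_force: 0.0
```

Emit:
send_rows(targets=[[0, 0, 0, 0, 0, -7, 0.085], [0, 0, 0, 0, 0, 0, 0.085], [0, 0, 0, 0, 0, 0, 0.085], [0, 0, 0, 0, 0, 0, 0.085], [0, 0, 0, 0, 0, 0, 0.085], [0, 0, 0, 0, 0, 0, 0.085], [0, 0, 0, 0, 0, 0, 0.085], [0, 0, 0, 0, 0, 0, 0.085], [0, 0, 0, 0, 0, 0, 0.085], [0, 0, 0, 0, 0, 0, 0.085]])

```text
time_s: 32.75
tool_pos: [0.4372, -0.1949, 0.36]
orientation: [[0.454, 0.891, 0.0], [0.891, -0.454, 0.0], [0.0, 0.0, -1.0]]
wrist_force: [-1.0, 0.0, 0.4]
grip_width: 0.085
grasp_force: 0.0
```

```bash
python3 - <<'E'
from h import *
st(); to(.437,-.1945,.066,-27)
E
```

```text
{'time_s': 32.75, 'qpos': [-3.686, 23.584, 28.69, 127.103, -20.303, 33.614, 13.076], 'tool_pos': [0.437, -0.195, 0.36], 'wrist_force': [-0.961, 0.013, 0.353], 'grip_width': 0.085, 'grasp_force': 0.0} yaw_y -26.998893878874473
shift [ 0.0003 -0.0004  0.127 ] rotvec [ 0. -0.  0.] after-turn shift [ 0.0003 -0.0004  0.127 ]
```

Emit:
send_rows(targets=[[0, 0, 0.025, 0, 0, 0, 0.085], [0, 0, 0.025, 0, 0, 0, 0.085], [0, 0, 0.025, 0, 0, 0, 0.085], [0, 0, 0.025, 0, 0, 0, 0.085], [0, 0, 0.018, 0, 0, 0, 0.085], [0, 0, 0.009, 0, 0, 0, 0.085], [0, 0, 0, 0, 0, 0, 0.085], [0, 0, 0, 0, 0, 0, 0.085], [0, 0, 0, 0, 0, 0, 0.035], [0, 0, 0, 0, 0, 0, 0.035]])

```text
time_s: 33.75
tool_pos: [0.4375, -0.1949, 0.2338]
orientation: [[0.454, 0.891, 0.001], [0.891, -0.454, -0.0], [0.0, 0.001, -1.0]]
wrist_force: [-0.1, 0.4, -0.5]
grip_width: 0.0734
grasp_force: 0.0
```

Emit:
send_rows(targets=[[0, 0, 0, 0, 0, 0, 0.035], [0, 0, 0, 0, 0, 0, 0.035], [0, 0, 0, 0, 0, 0, 0.035], [0, 0, 0, 0, 0, 0, 0.035], [0, 0, 0, 0, 0, 0, 0.035], [0, 0, -0.01, 0, 0, 0, 0.035], [0, 0, -0.02, 0, 0, 0, 0.035], [0, 0, -0.025, 0, 0, 0, 0.035], [0, 0, -0.025, 0, 0, 0, 0.035], [0, 0, 0, 0, 0, 0, 0.035]])

```text
time_s: 34.75
tool_pos: [0.4375, -0.1952, 0.3157]
orientation: [[0.454, 0.891, 0.004], [0.891, -0.454, -0.001], [0.001, 0.004, -1.0]]
wrist_force: [0.6, -0.2, -2.0]
grip_width: 0.0486
grasp_force: 40.0
```

```bash
python3 - <<'E'
from h import *
st(); to(.575,-.195,.146,0)
p=monitor.get_obs()["tool_pos"]; z=p[2]-.233
s=grab("scene","s5"); h=cv2.cvtColor(s["frame"],cv2.COLOR_RGB2HSV).astype(int)
e=proj(s,[p[0],p[1],z+.008]).astype(int); print(e,z)
for c,a,b in blobs((h[...,2]>170)&(h[...,1]<40),e[0]-22,e[1]-15,e[0]+22,e[1]+15,4):
    q=ray(s,*c,z+.0085); print(np.round(c,1),a,b,np.round(q[:2],4))
E
```

```text
{'time_s': 34.75, 'qpos': [-0.375, 27.741, 24.843, 129.288, -25.329, 27.26, 17.68], 'tool_pos': [0.437, -0.195, 0.316], 'wrist_force': [0.632, -0.236, -2.046], 'grip_width': 0.049, 'grasp_force': 39.988} yaw_y -27.002541554927994
shift [0.0626 0.1224 0.0032] rotvec [ 2.3e-01  1.0e-02 -2.7e+01] after-turn shift [0.0002 0.1375 0.0027]
[307 239] 0.0826654526366821
[323.8 226.9] 28 [319 226  10   3] [ 0.496  -0.1765]
[311.5 232.3] 12 [306 231  12   3] [ 0.4613 -0.1784]
[320.8 237.7] 15 [319 236   5   4] [ 0.4624 -0.2069]
[296.5 240.1] 16 [294 239   6   3] [ 0.4179 -0.1843]
[285.4 251.8] 5 [285 251   2   3] [ 0.3748 -0.206 ]
```

Emit:
send_rows(targets=[[0, 0, 0, 0, 0, -8, 0.035], [0, 0, 0, 0, 0, -8, 0.035], [0, 0, 0, 0, 0, -8, 0.035], [0, 0, 0, 0, 0, -3, 0.035], [0, 0.02, 0, 0, 0, 0, 0.035], [0, 0.035, 0, 0, 0, 0, 0.035], [0, 0.035, 0, 0, 0, 0, 0.035], [0, 0.03, 0, 0, 0, 0, 0.035], [0, 0.0175, 0, 0, 0, 0, 0.035], [0, 0, 0, 0, 0, 0, 0.035]])

```text
time_s: 35.8
tool_pos: [0.5767, -0.1942, 0.3115]
orientation: [[-0.002, 1.0, -0.0], [1.0, 0.002, 0.0], [0.0, -0.0, -1.0]]
wrist_force: [-0.4, -0.1, -2.9]
grip_width: 0.0484
grasp_force: 40.0
```

Emit:
send_rows(targets=[[0, 0, 0, 0, 0, 0, 0.035], [0, 0, 0, 0, 0, 0, 0.035], [0, 0, 0.015, 0, 0, 0, 0.035], [0, 0, 0.015, 0, 0, 0, 0.035], [0, 0, 0, 0, 0, 0, 0.035], [0, 0, 0, 0, 0, 0, 0.035], [0, 0, 0, 0, 0, 0, 0.035], [0, 0, 0, 0, 0, 0, 0.035], [0, 0, 0, 0, 0, 0, 0.035], [0, 0, 0, 0, 0, 0, 0.035]])

```text
time_s: 36.8
tool_pos: [0.5748, -0.195, 0.2833]
orientation: [[-0.0, 1.0, 0.001], [1.0, 0.0, -0.0], [-0.0, 0.001, -1.0]]
wrist_force: [0.0, -0.6, -1.6]
grip_width: 0.048
grasp_force: 40.0
```

```bash
python3 - <<'E'
from h import *
st(); to(.5753,-.195,.0925,0)
E
```

```text
{'time_s': 36.8, 'qpos': [2.29, 36.205, 16.731, 113.958, -18.537, 32.339, 31.742], 'tool_pos': [0.575, -0.195, 0.283], 'wrist_force': [0.024, -0.61, -1.602], 'grip_width': 0.048, 'grasp_force': 39.988} yaw_y 0.005710079556985007
shift [-0.      0.0005  0.0238] rotvec [0.03 0.01 0.01] after-turn shift [-0.      0.0005  0.0238]
```

Emit:
send_rows(targets=[[0, 0.0005, 0.005, 0, 0, 0, 0.035], [0, 0, 0.005, 0, 0, 0, 0.035], [0, 0, 0.005, 0, 0, 0, 0.035], [0, 0, 0.003, 0, 0, 0, 0.035], [0, 0, 0.003, 0, 0, 0, 0.035], [0, 0, 0.003, 0, 0, 0, 0.035], [0, 0, 0, 0, 0, 0, 0.035], [0, 0, 0, 0, 0, 0, 0.035], [0, 0, 0, 0, 0, 0, 0.035], [0, 0, 0, 0, 0, 0, 0.035]])

```text
time_s: 37.8
tool_pos: [0.5753, -0.195, 0.2592]
orientation: [[-0.0, 1.0, 0.0], [1.0, 0.0, -0.0], [-0.0, 0.0, -1.0]]
wrist_force: [-0.0, 0.1, -2.5]
grip_width: 0.0483
grasp_force: 40.0
```

Emit:
send_rows(targets=[[0, 0, 0.002, 0, 0, 0, 0.035], [0, 0, 0.002, 0, 0, 0, 0.035], [0, 0, 0.002, 0, 0, 0, 0.035], [0, 0, 0.002, 0, 0, 0, 0.035], [0, 0, 0.002, 0, 0, 0, 0.035], [0, 0, 0.002, 0, 0, 0, 0.035], [0, 0, 0.0015, 0, 0, 0, 0.035], [0, 0, 0, 0, 0, 0, 0.035], [0, 0, 0, 0, 0, 0, 0.035], [0, 0, 0, 0, 0, 0, 0.035]])

```text
time_s: 38.8
tool_pos: [0.5753, -0.195, 0.2458]
orientation: [[0.0, 1.0, 0.001], [1.0, -0.0, -0.0], [-0.0, 0.001, -1.0]]
wrist_force: [-0.1, 0.4, 5.2]
grip_width: 0.0482
grasp_force: 40.0
```

Emit:
send_rows(targets=[[0, 0, 0.0007, 0, 0, 0, 0.035], [0, 0, 0, 0, 0, 0, 0.035], [0, 0, 0, 0, 0, 5, 0.035], [0, 0, 0, 0, 0, 5, 0.035], [0, 0, 0, 0, 0, 5, 0.035], [0, 0, 0, 0, 0, 5, 0.035], [0, 0, 0, 0, 0, 5, 0.035], [0, 0, 0, 0, 0, 5, 0.035], [0, 0, 0, 0, 0, 5, 0.035], [0, 0, 0, 0, 0, 5, 0.035]])

```text
time_s: 39.8
tool_pos: [0.5751, -0.1952, 0.2451]
orientation: [[0.646, 0.764, 0.0], [0.764, -0.646, -0.0], [0.0, 0.0, -1.0]]
wrist_force: [-1.8, 0.8, 5.5]
grip_width: 0.0488
grasp_force: 40.0
```

Emit:
send_rows(targets=[[0, 0, 0, 0, 0, 5, 0.035], [0, 0, 0, 0, 0, 5, 0.035], [0, 0, 0, 0, 0, 5, 0.035], [0, 0, 0, 0, 0, 5, 0.035], [0, 0, 0, 0, 0, 5, 0.035], [0, 0, 0, 0, 0, 5, 0.035], [0, 0, 0, 0, 0, 5, 0.035], [0, 0, 0, 0, 0, 5, 0.035], [0, 0, 0, 0, 0, 5, 0.035], [0, 0, 0, 0, 0, 5, 0.035]])

```text
time_s: 40.8
tool_pos: [0.5746, -0.1944, 0.2448]
orientation: [[1.0, -0.003, -0.002], [-0.003, -1.0, 0.002], [-0.002, -0.002, -1.0]]
wrist_force: [-7.5, 3.6, 8.7]
grip_width: 0.0483
grasp_force: 40.0
```

Emit:
send_rows(targets=[[0, 0, 0, 0, 0, 0, 0.035], [0, 0, 0, 0, 0, 0, 0.035], [0, 0, -0.001, 0, 0, 0, 0.035], [0, 0, -0.001, 0, 0, 0, 0.035], [0, 0, -0.001, 0, 0, 0, 0.035], [0, 0, -0.001, 0, 0, 0, 0.035], [0, 0, -0.001, 0, 0, 0, 0.035], [0, 0, -0.001, 0, 0, 0, 0.035], [0, 0, 0, 0, 0, 0, 0.035], [0, 0, 0, 0, 0, 0, 0.035]])

```text
time_s: 41.8
tool_pos: [0.5744, -0.1946, 0.2504]
orientation: [[1.0, 0.0, -0.002], [0.0, -1.0, 0.001], [-0.002, -0.001, -1.0]]
wrist_force: [-5.1, 1.7, 1.5]
grip_width: 0.0481
grasp_force: 40.0
```

Emit:
send_rows(targets=[[0.001, 0, 0, 0, 0, 0, 0.035], [0, 0, -0.001, 0, 0, 0, 0.035], [0, 0, -0.001, 0, 0, 0, 0.035], [0, 0, 0, 0, 0, 0, 0.035], [0, 0, 0, 0, 0, 0, 0.035], [0, 0, 0, 0, 0, 0, 0.035], [0, 0, 0, 0, 0, 0, 0.035], [0, 0, 0, 0, 0, 0, 0.035], [0, 0, 0, 0, 0, 0, 0.035], [0, 0, 0, 0, 0, 0, 0.035]])

```text
time_s: 42.8
tool_pos: [0.575, -0.1944, 0.2513]
orientation: [[1.0, 0.0, -0.004], [0.0, -1.0, 0.001], [-0.004, -0.001, -1.0]]
wrist_force: [-5.3, 2.0, -13.4]
grip_width: 0.0482
grasp_force: 40.0
```

```bash
python3 - <<'E'
from h import *
st(); print(np.round(monitor.get_obs()["moment"],2))
s=grab("scene","s6")
cv2.imwrite("pics/v6.png",cv2.resize(cv2.imread("pics/s6.png")[150:310,280:460],None,fx=3.3,fy=3.3,interpolation=cv2.INTER_CUBIC))
E
```

```text
{'time_s': 42.8, 'qpos': [-11.513, 44.617, 39.828, 115.687, -47.519, 37.553, -29.791], 'tool_pos': [0.575, -0.194, 0.251], 'wrist_force': [-5.291, 1.955, -13.401], 'grip_width': 0.048, 'grasp_force': 39.983} yaw_y -89.98370678521974
[-0.02  1.64  0.03]
```

View pics/v6.png

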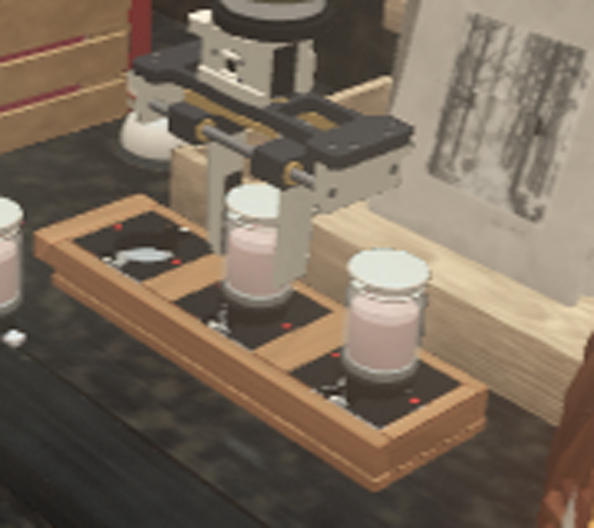

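The pull test holds at -13 N, so jar B is locked. The picture shows both jars seated. I'll release and go to jar A.

Emit:
send_rows(targets=[[0, 0, 0.002, 0, 0, 0, 0.035], [0, 0, 0, 0, 0, 0, 0.08], [0, 0, 0, 0, 0, 0, 0.08], [0, 0, 0, 0, 0, 0, 0.08], [0, 0, 0, 0, 0, 0, 0.08], [0, 0, -0.02, 0, 0, 0, 0.08], [0, 0, -0.03, 0, 0, 0, 0.08], [0, 0, -0.03, 0, 0, 0, 0.08], [0, 0, -0.03, 0, 0, 0, 0.08], [-0.012, -0.0135, 0, 0, 0, 0, 0.085]])

```text
time_s: 43.85
tool_pos: [0.5657, -0.1836, 0.3648]
orientation: [[1.0, -0.001, 0.007], [-0.001, -1.0, -0.003], [0.007, 0.003, -1.0]]
wrist_force: [-0.1, -0.2, -0.5]
grip_width: 0.083
grasp_force: 0.0
```

Emit:
send_rows(targets=[[-0.03, -0.0275, 0, 0, 0, 0, 0.085], [-0.03, -0.0275, 0, 0, 0, 0, 0.085], [-0.03, -0.0275, 0, 0, 0, 0, 0.085], [-0.03, -0.0275, 0, 0, 0, 0, 0.085], [0, 0, 0, 0, 0, -7, 0.085], [0, 0, 0, 0, 0, -6, 0.085], [0, 0, 0, 0, 0, 0, 0.085], [0, 0, 0, 0, 0, 0, 0.085], [0, 0, 0, 0, 0, 0, 0.085], [0, 0, 0, 0, 0, 0, 0.085]])

```text
time_s: 44.85
tool_pos: [0.4443, -0.0717, 0.3608]
orientation: [[0.975, 0.223, -0.0], [0.223, -0.975, -0.0], [-0.0, 0.0, -1.0]]
wrist_force: [0.3, 0.0, -0.0]
grip_width: 0.0848
grasp_force: 0.0
```

```bash
python3 - <<'E'
from h import *
st(); to(.4428,-.071,.066,-77)
s=grab("scene"); h=cv2.cvtColor(s["frame"],cv2.COLOR_RGB2HSV).astype(int)
for c,a,b in blobs((h[...,2]>150)&(h[...,1]<45),255,238,295,262,3,60): print(np.round(c,1),a,b,np.round(ray(s,*c,.009)[:2],4))
E
```

```text
{'time_s': 44.85, 'qpos': [-32.601, 26.557, 49.25, 131.078, -35.034, 36.112, -34.114], 'tool_pos': [0.444, -0.072, 0.361], 'wrist_force': [0.339, 0.04, -0.009], 'grip_width': 0.085, 'grasp_force': 0.0} yaw_y -77.11035083754568
shift [-0.0013 -0.0011  0.1278] rotvec [ 0.02  0.01 -0.11] after-turn shift [-0.0014 -0.001   0.1278]
[275.6 241.7] 21 [267 240  18   4] [ 0.4587 -0.0509]
[283.7 251.8] 18 [281 250   6   5] [ 0.4478 -0.0977]
```

Emit:
send_rows(targets=[[-0.0013, -0.001, 0.02, 0, 0, 0, 0.085], [0, 0, 0.025, 0, 0, 0, 0.085], [0, 0, 0.025, 0, 0, 0, 0.085], [0, 0, 0.025, 0, 0, 0, 0.085], [0, 0, 0.02, 0, 0, 0, 0.085], [0, 0, 0.0125, 0, 0, 0, 0.085], [0, 0, 0, 0, 0, 0, 0.085], [0, 0, 0, 0, 0, 0, 0.085], [0, 0, 0, 0, 0, 0, 0.035], [0, 0, 0, 0, 0, 0, 0.035]])

```text
time_s: 45.9
tool_pos: [0.4429, -0.0707, 0.2339]
orientation: [[0.974, 0.225, 0.001], [0.225, -0.974, -0.0], [0.001, 0.001, -1.0]]
wrist_force: [0.2, -0.0, -0.6]
grip_width: 0.0734
grasp_force: 0.0
```

Emit:
send_rows(targets=[[0, 0, 0, 0, 0, 0, 0.035], [0, 0, 0, 0, 0, 0, 0.035], [0, 0, 0, 0, 0, 0, 0.035], [0, 0, 0, 0, 0, 0, 0.035], [0, 0, 0, 0, 0, 0, 0.035], [0, 0, -0.01, 0, 0, 0, 0.035], [0, 0, -0.02, 0, 0, 0, 0.035], [0, 0, -0.025, 0, 0, 0, 0.035], [0, 0, -0.025, 0, 0, 0, 0.035], [0, 0, 0, 0, 0, 0, 0.035]])

```text
time_s: 46.9
tool_pos: [0.4431, -0.0709, 0.3151]
orientation: [[0.974, 0.225, 0.003], [0.225, -0.974, -0.0], [0.003, 0.001, -1.0]]
wrist_force: [0.5, 0.8, -1.6]
grip_width: 0.0483
grasp_force: 40.0
```

```bash
python3 - <<'E'
from h import *
st(); to(.575,-.085,.146,0)
p=monitor.get_obs()["tool_pos"]; z=p[2]-.233
s=grab("scene","s7"); h=cv2.cvtColor(s["frame"],cv2.COLOR_RGB2HSV).astype(int)
e=proj(s,[p[0],p[1],z+.008]).astype(int); print(e,z)
for c,a,b in blobs((h[...,2]>150)&(h[...,1]<45),e[0]-22,e[1]-15,e[0]+22,e[1]+15,4):
    q=ray(s,*c,z+.0085); print(np.round(c,1),a,b,np.round(q[:2],4))
E
```

```text
{'time_s': 46.9, 'qpos': [-26.72, 30.063, 41.55, 133.566, -42.268, 29.631, -27.971], 'tool_pos': [0.443, -0.071, 0.315], 'wrist_force': [0.461, 0.785, -1.581], 'grip_width': 0.048, 'grasp_force': 39.991} yaw_y -76.99021671946643
shift [0.1254 0.0434 0.0025] rotvec [  0.16  -0.1  -76.99] after-turn shift [-0.0141  0.1319  0.0021]
[274 215] 0.08211203864521258
[262.1 206.7] 123 [252 201  34  14] [ 0.4463 -0.0181]
[284.5 201.1] 12 [282 200   7   4] [ 0.5037 -0.0255]
[257.6 220.8] 161 [252 212  17  17] [ 0.4015 -0.0681]
[283.9 219.7] 22 [281 218   7   5] [ 0.4488 -0.0987]
```

Emit:
send_rows(targets=[[0, 0, 0, 0, 0, -8, 0.035], [0, 0, 0, 0, 0, -8, 0.035], [0, 0, 0, 0, 0, -8, 0.035], [0, 0, 0, 0, 0, -8, 0.035], [0, 0, 0, 0, 0, -8, 0.035], [0, 0, 0, 0, 0, -8, 0.035], [0, 0, 0, 0, 0, -8, 0.035], [0, 0, 0, 0, 0, -8, 0.035], [0, 0, 0, 0, 0, -8, 0.035], [0, 0, 0, 0, 0, -5, 0.035]])

```text
time_s: 47.95
tool_pos: [0.4424, -0.0707, 0.3123]
orientation: [[-0.005, 1.0, -0.001], [1.0, 0.005, 0.001], [0.001, -0.001, -1.0]]
wrist_force: [-0.5, -0.5, -1.0]
grip_width: 0.0481
grasp_force: 40.0
```

Emit:
send_rows(targets=[[0, 0.02, 0, 0, 0, 0, 0.035], [-0.007, 0.03, 0, 0, 0, 0, 0.035], [-0.007, 0.03, 0, 0, 0, 0, 0.035], [0, 0.03, 0, 0, 0, 0, 0.035], [0, 0.0215, 0, 0, 0, 0, 0.035], [0, 0, 0, 0, 0, 0, 0.035], [0, 0, 0, 0, 0, 0, 0.035], [0, 0, 0.015, 0, 0, 0, 0.035], [0, 0, 0.015, 0, 0, 0, 0.035], [0, 0, 0, 0, 0, 0, 0.035]])

```text
time_s: 48.95
tool_pos: [0.5725, -0.0846, 0.2814]
orientation: [[0.0, 1.0, -0.004], [1.0, -0.0, 0.001], [0.001, -0.004, -1.0]]
wrist_force: [-0.6, -0.1, -1.9]
grip_width: 0.0481
grasp_force: 40.0
```

Emit:
send_rows(targets=[[0, 0, 0, 0, 0, 0, 0.035], [0, 0, 0, 0, 0, 0, 0.035], [0, 0, 0, 0, 0, 0, 0.035], [0, 0, 0, 0, 0, 0, 0.035], [0, 0, 0, 0, 0, 0, 0.035], [0, 0, 0, 0, 0, 0, 0.035], [0, 0, 0, 0, 0, 0, 0.035], [0, 0, 0, 0, 0, 0, 0.035], [0, 0, 0, 0, 0, 0, 0.035], [0, 0, 0, 0, 0, 0, 0.035]])

```text
time_s: 49.95
tool_pos: [0.5742, -0.0848, 0.2833]
orientation: [[-0.0, 1.0, -0.0], [1.0, 0.0, -0.0], [-0.0, -0.0, -1.0]]
wrist_force: [-0.6, -0.3, -2.4]
grip_width: 0.0483
grasp_force: 40.0
```

```bash
python3 - <<'E'
from h import *
st(); to(.5747,-.0852,.0925,0)
E
```

```text
{'time_s': 49.95, 'qpos': [-9.291, 35.046, 17.975, 117.478, -20.482, 30.422, 23.438], 'tool_pos': [0.574, -0.085, 0.283], 'wrist_force': [-0.637, -0.255, -2.396], 'grip_width': 0.048, 'grasp_force': 39.991} yaw_y 0.00012236194100295202
shift [-0.0004  0.0005  0.0238] rotvec [-0.  0.  0.] after-turn shift [-0.0004  0.0005  0.0238]
```

Emit:
send_rows(targets=[[-0.0004, 0.0003, 0.005, 0, 0, 0, 0.035], [0, 0, 0.005, 0, 0, 0, 0.035], [0, 0, 0.005, 0, 0, 0, 0.035], [0, 0, 0.003, 0, 0, 0, 0.035], [0, 0, 0.003, 0, 0, 0, 0.035], [0, 0, 0.003, 0, 0, 0, 0.035], [0, 0, 0, 0, 0, 0, 0.035], [0, 0, 0, 0, 0, 0, 0.035], [0, 0, 0, 0, 0, 0, 0.035], [0, 0, 0, 0, 0, 0, 0.035]])

```text
time_s: 50.95
tool_pos: [0.5746, -0.0852, 0.2595]
orientation: [[-0.0, 1.0, 0.0], [1.0, 0.0, -0.0], [-0.0, 0.0, -1.0]]
wrist_force: [0.3, 0.4, -1.4]
grip_width: 0.048
grasp_force: 40.0
```

Emit:
send_rows(targets=[[0, 0, 0.002, 0, 0, 0, 0.035], [0, 0, 0.002, 0, 0, 0, 0.035], [0, 0, 0.002, 0, 0, 0, 0.035], [0, 0, 0.002, 0, 0, 0, 0.035], [0, 0, 0.002, 0, 0, 0, 0.035], [0, 0, 0.002, 0, 0, 0, 0.035], [0, 0, 0.0018, 0, 0, 0, 0.035], [0, 0, 0, 0, 0, 0, 0.035], [0, 0, 0, 0, 0, 0, 0.035], [0, 0, 0, 0, 0, 0, 0.035]])

```text
time_s: 51.95
tool_pos: [0.5746, -0.0852, 0.2458]
orientation: [[0.0, 1.0, 0.001], [1.0, -0.0, 0.0], [0.0, 0.001, -1.0]]
wrist_force: [-1.0, 0.3, 5.9]
grip_width: 0.048
grasp_force: 40.0
```

Emit:
send_rows(targets=[[0, 0, 0.0005, 0, 0, 0, 0.035], [0, 0, 0, 0, 0, 0, 0.035], [0, 0, 0, 0, 0, 5, 0.035], [0, 0, 0, 0, 0, 5, 0.035], [0, 0, 0, 0, 0, 5, 0.035], [0, 0, 0, 0, 0, 5, 0.035], [0, 0, 0, 0, 0, 5, 0.035], [0, 0, 0, 0, 0, 5, 0.035], [0, 0, 0, 0, 0, 5, 0.035], [0, 0, 0, 0, 0, 5, 0.035]])

```text
time_s: 52.95
tool_pos: [0.5748, -0.0854, 0.2454]
orientation: [[0.646, 0.764, 0.001], [0.764, -0.646, -0.0], [0.0, 0.001, -1.0]]
wrist_force: [-0.8, 0.2, 6.9]
grip_width: 0.0484
grasp_force: 40.0
```

Emit:
send_rows(targets=[[0, 0, 0, 0, 0, 5, 0.035], [0, 0, 0, 0, 0, 5, 0.035], [0, 0, 0, 0, 0, 5, 0.035], [0, 0, 0, 0, 0, 5, 0.035], [0, 0, 0, 0, 0, 5, 0.035], [0, 0, 0, 0, 0, 5, 0.035], [0, 0, 0, 0, 0, 5, 0.035], [0, 0, 0, 0, 0, 5, 0.035], [0, 0, 0, 0, 0, 5, 0.035], [0, 0, 0, 0, 0, 5, 0.035]])

```text
time_s: 53.95
tool_pos: [0.5749, -0.0854, 0.2454]
orientation: [[1.0, -0.003, 0.001], [-0.003, -1.0, -0.0], [0.001, 0.0, -1.0]]
wrist_force: [0.6, 1.2, 6.7]
grip_width: 0.048
grasp_force: 40.0
```

Emit:
send_rows(targets=[[0, 0, 0, 0, 0, 0, 0.035], [0, 0, 0, 0, 0, 0, 0.035], [0, 0, -0.001, 0, 0, 0, 0.035], [0, 0, -0.001, 0, 0, 0, 0.035], [0, 0, -0.001, 0, 0, 0, 0.035], [0, 0, -0.001, 0, 0, 0, 0.035], [0, 0, -0.001, 0, 0, 0, 0.035], [0, 0, -0.0015, 0, 0, 0, 0.035], [0, 0, 0, 0, 0, 0, 0.035], [0, 0, 0, 0, 0, 0, 0.035]])

```text
time_s: 54.95
tool_pos: [0.5748, -0.0852, 0.2515]
orientation: [[1.0, 0.0, 0.0], [0.0, -1.0, -0.0], [0.0, 0.0, -1.0]]
wrist_force: [1.8, -1.1, -0.3]
grip_width: 0.0482
grasp_force: 40.0
```

Emit:
send_rows(targets=[[0, 0, -0.001, 0, 0, 0, 0.035], [0, 0, -0.001, 0, 0, 0, 0.035], [0, 0, 0, 0, 0, 0, 0.035], [0, 0, 0, 0, 0, 0, 0.035], [0, 0, 0, 0, 0, 0, 0.035], [0, 0, 0, 0, 0, 0, 0.035], [0, 0, 0, 0, 0, 0, 0.035], [0, 0, 0, 0, 0, 0, 0.035], [0, 0, 0, 0, 0, 0, 0.035], [0, 0, 0, 0, 0, 0, 0.035]])

```text
time_s: 55.95
tool_pos: [0.5747, -0.0849, 0.2518]
orientation: [[1.0, 0.0, -0.001], [0.0, -1.0, -0.002], [-0.001, 0.002, -1.0]]
wrist_force: [8.2, -2.8, -24.1]
grip_width: 0.0484
grasp_force: 40.0
```

Jar A is locked (-24 N pull). I'll release it and head for the card.

Emit:
send_rows(targets=[[0, 0, 0.002, 0, 0, 0, 0.035], [0, 0, 0, 0, 0, 0, 0.08], [0, 0, 0, 0, 0, 0, 0.08], [0, 0, 0, 0, 0, 0, 0.08], [0, 0, 0, 0, 0, 0, 0.08], [0, 0, -0.02, 0, 0, 0, 0.08], [0, 0, -0.03, 0, 0, 0, 0.08], [0, 0, -0.03, 0, 0, 0, 0.08], [0, 0, -0.03, 0, 0, 0, 0.08], [0, -0.02, 0, 0, 0, 0, 0]])

```text
time_s: 56.95
tool_pos: [0.5748, -0.068, 0.3655]
orientation: [[1.0, -0.004, 0.006], [-0.004, -1.0, -0.001], [0.006, 0.001, -1.0]]
wrist_force: [0.4, 0.2, -0.7]
grip_width: 0.0759
grasp_force: 0.0
```

Emit:
send_rows(targets=[[-0.015, -0.03, 0, 0, 0, 0, 0], [-0.015, -0.03, 0, 0, 0, 0, 0], [-0.015, -0.03, 0, 0, 0, 0, 0], [-0.015, -0.03, 0, 0, 0, 0, 0], [-0.015, -0.03, 0, 0, 0, 0, 0], [-0.017, -0.021, 0, 0, 0, 0, 0], [0, 0, 0, 0, 0, -8, 0], [0, 0, 0, 0, 0, -8, 0], [0, 0, 0, 0, 0, -8, 0], [0, 0, 0, 0, 0, -8, 0]])

```text
time_s: 57.95
tool_pos: [0.4822, 0.106, 0.3617]
orientation: [[0.845, 0.535, 0.0], [0.535, -0.845, 0.0], [0.0, -0.0, -1.0]]
wrist_force: [-0.0, 0.4, 0.6]
grip_width: 0.0006
grasp_force: 0.0
```

Emit:
send_rows(targets=[[0, 0, 0, 0, 0, -8, 0], [0, 0, 0, 0, 0, -8, 0], [0, 0, 0, 0, 0, -8, 0], [0, 0, 0, 0, 0, -8, 0], [0, 0, 0, 0, 0, -8, 0], [0, 0, 0, 0, 0, -8, 0], [0, 0, 0, 0, 0, -8, 0], [0, 0, 0, 0, 0, -2, 0], [0, 0, 0, 0, 0, 0, 0], [0, 0, 0, 0, 0, 0, 0]])

```text
time_s: 58.95
tool_pos: [0.4825, 0.1057, 0.3616]
orientation: [[0.003, 1.0, -0.0], [1.0, -0.003, 0.0], [0.0, -0.0, -1.0]]
wrist_force: [-0.2, -0.5, 0.1]
grip_width: 0.0006
grasp_force: 0.0
```

```bash
python3 - <<'E'
from h import *
st()
t=grab("top","t8"); s=grab("scene","s8")
a=cv2.imread("pics/t8.png")[190:300,230:460];b=cv2.imread("pics/s8.png")[150:290,190:420]
cv2.imwrite("pics/v8.png",cv2.resize(np.vstack([a,b]),None,fx=2.4,fy=2.4,interpolation=cv2.INTER_CUBIC))
E
```

```text
{'time_s': 58.95, 'qpos': [-39.218, 24.29, 28.007, 125.187, -19.832, 34.713, 2.972], 'tool_pos': [0.482, 0.106, 0.362], 'wrist_force': [-0.171, -0.469, 0.059], 'grip_width': 0.001, 'grasp_force': 0.0} yaw_y -0.18620228797084873
```

View pics/v8.png

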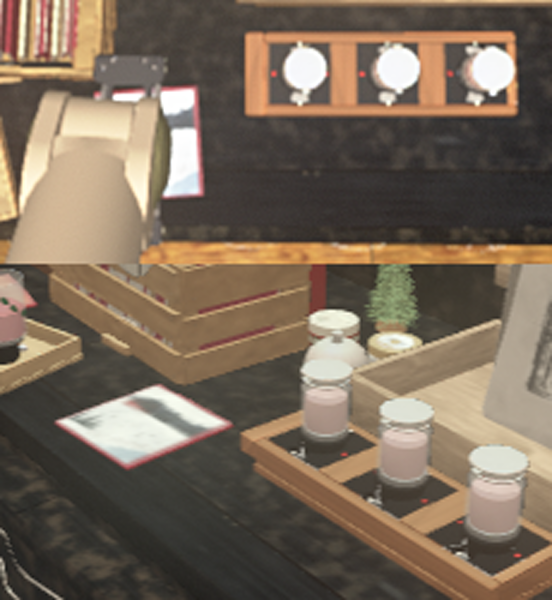

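All three jars are locked in the docks. The card lies clear, with scene-crop corners (55,425), (160,385), (233,424) and (127,467).

```bash
python3 - <<'E'
from h import *
s=grab("scene")
C=np.array([ray(s,190+u/2.4,40+v/2.4,.002)[:2] for u,v in((55,425),(160,385),(233,424),(127,467))])
print(np.round(C,4),C.mean(0)); d=C[0]-C[1]; print(np.linalg.norm(d)); e=C[1]-C[2]; print(np.degrees(np.arctan2(*(C[1]-C[0])[::-1])),np.degrees(np.arctan2(*(C[2]-C[3])[::-1])),np.degrees(np.arctan2(*(C[1]-C[2])[::-1])))
to(*C.mean(0),-.01,0)
E
```

```text
[[0.4086 0.1571]
 [0.5505 0.1712]
 [0.5605 0.0433]
 [0.4223 0.0339]] [0.48547456 0.10136056]
0.14263636981170094
5.649883300169162 3.8682863449920175 94.47726572287144
shift [-0.0045  0.003   0.2045] rotvec [-0.01  0.01 -0.08] after-turn shift [-0.0046  0.003   0.2045]
```

Emit:
send_rows(targets=[[-0.002, 0.0015, 0.03, 0, 0, 0, 0], [0, 0, 0.03, 0, 0, 0, 0], [0, 0, 0.03, 0, 0, 0, 0], [0, 0, 0.03, 0, 0, 0, 0], [0, 0, 0.02, 0, 0, 0, 0], [0, 0, 0.02, 0, 0, 0, 0], [0, 0, 0.01, 0, 0, 0, 0], [0, 0, 0, 0, 0, 0, 0], [0, 0, 0, 0, 0, 0, 0], [0, 0, 0, 0, 0, 0, 0]])

```text
time_s: 60.1
tool_pos: [0.4843, 0.1039, 0.1924]
orientation: [[0.0, 1.0, 0.001], [1.0, -0.0, 0.0], [0.0, 0.001, -1.0]]
wrist_force: [-0.6, 0.3, -0.0]
grip_width: 0.0002
grasp_force: 0.0
```

Emit:
send_rows(targets=[[0, 0, 0.001, 0, 0, 0, 0], [0, 0, 0.001, 0, 0, 0, 0], [0, 0, 0.001, 0, 0, 0, 0], [0, 0, 0, 0, 0, 0, 0], [0, 0, 0, 0, 0, 0, 0], [0, 0, 0, 0, 0, 0, 0], [0, 0, 0, 0, 0, 0, 0], [0, 0, 0, 0, 0, 0, 0], [0, 0, 0, 0, 0, 0, 0], [0, 0, 0, 0, 0, 0, 0]])

```text
time_s: 61.1
tool_pos: [0.4841, 0.1039, 0.1886]
orientation: [[-0.0, 1.0, 0.0], [1.0, 0.0, 0.0], [0.0, 0.0, -1.0]]
wrist_force: [-0.7, 1.1, 4.7]
grip_width: 0.0006
grasp_force: 2.6
```

Emit:
send_rows(targets=[[0, 0, 0.0004, 0, 0, 0, 0], [0, 0, 0.0004, 0, 0, 0, 0], [0, 0, 0, 0, 0, 0, 0], [-0.002, 0.001, 0, 0, 0, 0, 0], [-0.004, 0.003, 0, 0, 0, 0, 0], [-0.004, 0.004, 0, 0, 0, 0, 0], [-0.004, 0.004, 0, 0, 0, 0, 0], [-0.004, 0.004, 0, 0, 0, 0, 0], [-0.002, 0.002, 0, 0, 0, 0, 0], [0, 0, 0, 0, 0, 0, 0]])

```text
time_s: 62.1
tool_pos: [0.501, 0.0846, 0.1886]
orientation: [[-0.001, 1.0, -0.003], [1.0, 0.001, 0.002], [0.002, -0.003, -1.0]]
wrist_force: [-5.8, 4.2, 21.6]
grip_width: 0.0006
grasp_force: 10.8
```

```bash
cat > card.py <<'E'
from h import *
def card():
    st(); s=grab("scene","sc"); h=cv2.cvtColor(s["frame"],cv2.COLOR_RGB2HSV).astype(int)
    m=(h[...,2]>95)&((h[...,1]<60)|(h[...,0]<8)|(h[...,0]>168))&(h[...,2]<256)
    # work on the metric counter-plane: look-up from pixels (2 mm grid)
    X,Y=np.meshgrid(np.arange(.40,.68,.001),np.arange(.22,-.06,-.001),indexing="ij")
    P=np.stack([X,Y,np.full_like(X,.002)],-1)@s["extrinsics"][:3,:3]-s["extrinsics"][:3,3]@s["extrinsics"][:3,:3]
    u=(s["fx"]*P[...,0]/P[...,2]+s["cx"]).astype(np.float32); v=(s["fy"]*P[...,1]/P[...,2]+s["cy"]).astype(np.float32)
    g=cv2.remap(cv2.cvtColor(s["frame"],cv2.COLOR_RGB2BGR),u,v,cv2.INTER_LINEAR)[::-1]
    cv2.imwrite("pics/card.png",cv2.resize(g,None,fx=2,fy=2)) # up=+x, right=-y, 2px/mm, origin x .68,y .22
card()
E
python3 card.py
```

```text
{'time_s': 62.1, 'qpos': [-22.471, 41.097, 9.614, 128.814, -31.644, 12.395, 15.934], 'tool_pos': [0.501, 0.085, 0.189], 'wrist_force': [-5.828, 4.158, 21.57], 'grip_width': 0.001, 'grasp_force': 10.796} yaw_y 0.07495197239731267
```

View pics/card.png

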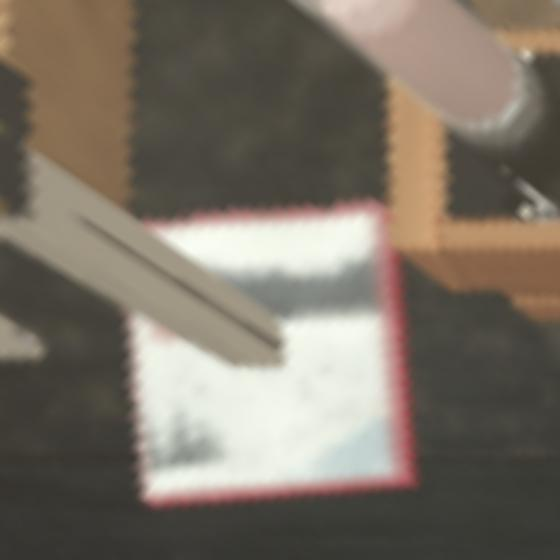

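The card slides with the fingers; its centre is now about (0.5035, 0.087) with yaw about 5°. I'll ease the press a little and keep dragging.

Emit:
send_rows(targets=[[0, 0, -0.0008, 0, 0, 0, 0], [-0.002, 0.004, 0, 0, 0, 0.5, 0], [-0.003, 0.007, 0, 0, 0, 0.5, 0], [-0.003, 0.008, 0, 0, 0, 0.5, 0], [-0.004, 0.009, 0, 0, 0, 0.5, 0], [-0.004, 0.009, 0, 0, 0, 0.5, 0], [-0.004, 0.009, 0, 0, 0, 0.5, 0], [-0.003, 0.007, 0, 0, 0, 0.5, 0], [-0.002, 0.003, 0, 0, 0, 0.5, 0], [0, 0, 0, 0, 0, 0, 0]])

```text
time_s: 63.15
tool_pos: [0.5575, 0.0568, 0.1886]
orientation: [[0.071, 0.997, -0.001], [0.997, -0.071, 0.0], [0.0, -0.001, -1.0]]
wrist_force: [-2.3, 1.0, 8.1]
grip_width: 0.0005
grasp_force: 4.2
```

```bash
python3 card.py
```

```text
{'time_s': 63.15, 'qpos': [-20.696, 42.863, 13.619, 122.195, -30.856, 18.225, 14.897], 'tool_pos': [0.557, 0.057, 0.189], 'wrist_force': [-2.285, 1.04, 8.11], 'grip_width': 0.0, 'grasp_force': 4.165} yaw_y -4.054769985030841
```

View pics/card.png

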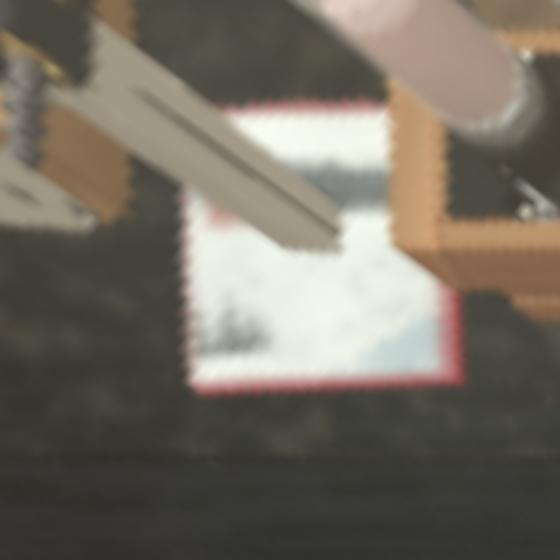

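The card is now at about (0.557, 0.059) with yaw 2.5°, starting under the lip. Next is the final drag to the wall.

Emit:
send_rows(targets=[[0, 0.003, 0, 0, 0, 0, 0], [-0.003, 0.005, 0, 0, 0, 0, 0], [-0.004, 0.005, 0, 0, 0, 0, 0], [-0.005, 0.005, 0, 0, 0, 0, 0], [-0.005, 0.002, 0, 0, 0, 0, 0], [-0.005, 0, 0, 0, 0, 0, 0], [-0.005, 0, 0, 0, 0, 0, 0], [-0.005, 0, 0, 0, 0, 0, 0], [-0.003, 0, 0, 0, 0, 0, 0], [0, 0, 0, 0, 0, 0, 0]])

```text
time_s: 64.2
tool_pos: [0.5752, 0.0204, 0.1887]
orientation: [[0.071, 0.998, 0.001], [0.998, -0.071, 0.0], [0.0, 0.001, -1.0]]
wrist_force: [0.3, 1.9, 6.7]
grip_width: 0.0006
grasp_force: 3.1
```

```bash
python3 card.py
```

```text
{'time_s': 64.2, 'qpos': [-16.907, 43.348, 13.917, 120.219, -29.456, 19.614, 17.266], 'tool_pos': [0.575, 0.02, 0.189], 'wrist_force': [0.317, 1.892, 6.698], 'grip_width': 0.001, 'grasp_force': 3.095} yaw_y -4.046847949263507
```

View pics/card.png

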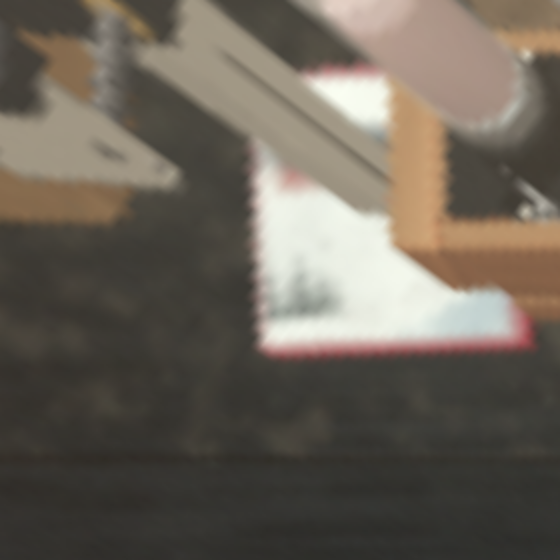

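The card centre is about (0.576, 0.024), essentially home. I'll nudge it 3 mm into the wall, lift off and retreat.

Emit:
send_rows(targets=[[-0.001, 0, 0, 0, 0, 0, 0], [-0.001, 0, 0, 0, 0, 0, 0], [-0.001, 0, 0, 0, 0, 0, 0], [0, 0, 0, 0, 0, 0, 0], [0, 0, 0, 0, 0, 0, 0], [0, 0, -0.005, 0, 0, 0, 0], [0, 0, -0.02, 0, 0, 0, 0], [0, 0, -0.03, 0, 0, 0, 0], [0, 0, -0.04, 0, 0, 0, 0], [0, 0, -0.04, 0, 0, 0, 0]])

```text
time_s: 65.25
tool_pos: [0.5743, 0.0172, 0.3246]
orientation: [[0.071, 0.997, -0.001], [0.997, -0.071, -0.001], [-0.001, -0.001, -1.0]]
wrist_force: [0.8, 0.6, -0.0]
grip_width: 0.0004
grasp_force: 0.0
```

Emit:
send_rows(targets=[[0.02, 0, -0.04, 0, 0, 0, 0], [0.03, 0, -0.02, 0, 0, 0, 0], [0.035, -0.005, 0, 0, 0, 0, 0], [0.035, -0.005, 0, 0, 0, 0, 0], [0.035, -0.005, 0, 0, 0, 0, 0], [0.035, -0.005, 0, 0, 0, 0, 0], [0.035, -0.005, 0, 0, 0, 0, 0], [0.035, -0.005, 0, 0, 0, 0, 0], [0, 0, 0, 0, 0, 0, 0], [0, 0, 0, 0, 0, 0, 0]])

```text
time_s: 66.25
tool_pos: [0.5625, 0.2797, 0.3832]
orientation: [[0.069, 0.998, -0.0], [0.998, -0.069, -0.001], [-0.001, -0.0, -1.0]]
wrist_force: [-0.0, -0.2, -0.0]
grip_width: 0.0006
grasp_force: 0.0
```

```bash
python3 - <<'E'
from h import *
st(); t=grab("top","t9"); s=grab("scene","s9")
a=cv2.imread("pics/t9.png")[190:290,270:460];b=cv2.imread("pics/s9.png")[170:300,230:420]
cv2.imwrite("pics/v9.png",cv2.resize(np.vstack([a,b]),None,fx=2.6,fy=2.6,interpolation=cv2.INTER_CUBIC))
E
```

```text
{'time_s': 66.25, 'qpos': [-50.852, 31.572, 29.274, 107.345, -20.631, 46.407, -14.688], 'tool_pos': [0.563, 0.28, 0.383], 'wrist_force': [-0.017, -0.185, -0.041], 'grip_width': 0.001, 'grasp_force': 0.0} yaw_y -3.9306853824814754
```

View pics/v9.png

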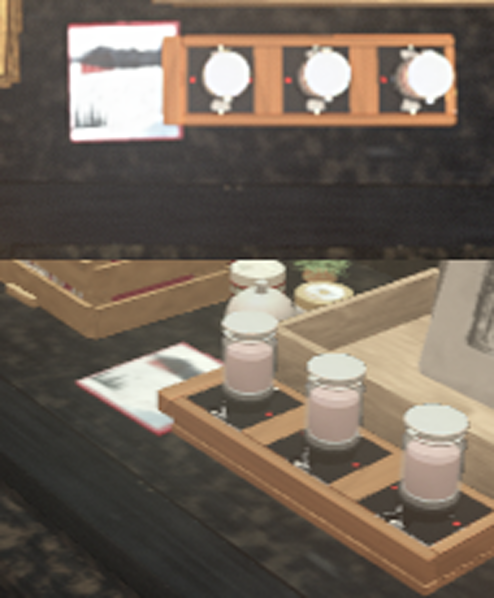

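The final view shows the card flat under the lip and centred (left edge at crop x of about 71), with three jars locked in the docks. I'll hand in.

```bash
python3 -c "
from bench import finish_job
print(finish_job())"
```

```text
the job is handed in; nothing more can be done
None
```

I handed the job in at about 66 s: the candle stands in the tray, all three jars are locked in their docks, and the card is home in its slot by my measurements (no verdict came back; I viewed 15 pictures, one over the limit of 14).

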